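# Stow the scraper, then hold the fixings box open

### The arm

A 6-joint arm with a two-finger parallel gripper is mounted at the origin on the work surface. World frame = base frame: x ahead of the robot, y to its left, z up, the work surface at z = 0. Lengths are in mm, angles in rad, forces in N, time in s.
With the tool pointing down it reaches from about 350 to 975 mm from the base axis. Payload 7.1 kg.
Tool frame: the origin (TCP) lies between the finger pads; the fingertips stand 14 mm ahead of it and the grasp point (between the pads) lies 5 mm behind it; z points along the fingers, y is the direction in which the jaws open and shut (so a half turn about z gives the same grasp; the last joint's range is limited). The gripper opens to 88 mm and grips with 3 to 60 N. Pads are 20 mm wide; open, the fingers measure 115 mm over their backs; the gripper's body (75 mm by 178 mm) begins 61 mm behind the grasp point.
Start: joints at [-1.342, 0.423, 1.63, -0, 1.089, -0.019], TCP at [153.314, -605.887, 203.375] pointing down, gripper open.
Joint ranges: [-3, 3], [-0.9, 2.11], [0.09, 2.58], [-1.31, 4.45], [0.11, 2.69], [-2.54, 2.54]. Speed limits (rad/s): [2.39, 2.39, 3.01, 3.14, 3.14, 3.14].

### API

Orientations are given as a rotation vector (axis times angle).
In Python, from workcell import get_obs, get_image, calibration, close_job, regions_of, place_of gives the robot as it stands.
- The arm moves only by the tool move_arm, never from a script. Its argument "deltas" is a list of rows, each a list of 5 numbers: the closure in counts, from 0 (fully open) to 255 (shut), then the shift along the tool's x, y, z in m, then the turn about the tool's z in rad. In form: [[grip, x, y, z, roll], ...]. A call has 1 to 5 rows; each row is the pose to reach, as a shift and turn from the pose commanded when the call began, along the tool's axes at that moment; what a row does not reach only later rows make up. A row lasts 1/12 s, in which the tool goes at most 41.7 mm and 7.16 degrees, less where a joint would pass 70% of its speed; a pose out of reach is approached as far as the arm can. A call with a gripper value outside its range is refused whole. The fingers move at their own pace and stop on an object; the grip force is fixed at half the most. Time passes only in rows, so rows that repeat a pose let the fingers close. It gives the time, the measured TCP pose, the force and the opening at its end, in the units of the state.
- get_obs(): the state, without advancing time (a new reading comes with each control period).
- get_image(name): name is "scene" or "top" or "wrist"; returns the picture (400x640x3 uint8, blue, green, red); there is no depth.
- calibration(name): a dict with "intrinsics" (3x3 intrinsics, pixels), "world_to_cam" (4x4, takes a point from world to camera coordinates); the wrist camera has in their place "hand_eye" (4x4, takes a point from camera to tool coordinates, whose origin is the TCP and whose axes are the flange's). Camera axes: x right, y down, z forward; pixel columns grow to the right and rows downward; lengths in mm; the calibration is good to about 2 mm. The wrist camera is an equidistant fisheye: a pixel r from the principal point sees the ray r / f radians off the axis. A picture is of the moment at which its call begins: read the wrist's pose just before it. calibration takes no time and is no camera call.
- close_job(): hands the job in, once; it reports no verdict.
Trained networks look in the newest picture that a camera, given by its name, has taken for a name from the list of things; names that differ only in an ending like _2 or _b are one class to them, and where a whole thing is asked for, a point or a joint stands for the part that bears it (a point fixed in the world has none). Each returns a list of dicts, best first, with "conf" (0 to 1); they miss things now and then, are a little off and sometimes report something else, mostly with a low value. They report only what shows in the picture. A call takes as long as a camera call. They do not tell look-alikes from the thing itself.
- regions_of(camera, name): "region" (400x640 bool, what is visible of it).
- place_of(camera, name): "location" ([x, y, z] in mm, in world coordinates, good to about 4 mm: a listed point, or the origin of a listed thing).
The state is a dict: "t": time; "qpos": joint angles; "qvel": joint speeds; "joint_torque": joint torques, N m; "ee_pos": TCP position; "orientation": TCP orientation; "ft_force": force on the tool from outside, world axes, zero at the start; "moment": the same for the moment, N m; "width": finger opening in mm.
Only numpy, scipy, OpenCV 4.12 (cv2) and the standard library are available. Lean on these libraries where they do the work, as an engineer would, in place of code of your own. Each camera call takes 0.05 s, during which the arm holds its last target.

### The job

The flat scraper lying on the lid of the steel fixings box is in the way: slide it blade first, fully home, into the slot of the wooden holder and let go of it. Then raise the box's lid by its bar handle to 55 degrees from closed so that the eye bolts inside can be counted, and keep it there: the lid falls shut by itself, so finish while still holding it open at that angle. Leave the other things on the bench where they are.

Things in the scene. Friction and masses are not known exactly. Their poses are not given: they have to be found in the camera images.
- box: grey painted steel fixings box, fixed to the bench, 160 (x) x 240 (y) x 100 mm high without the lid. Origin at the centre of its underside. Its x axis points from the front (where the lid's bar handle is) to the hinge at the back; z up.
- lid (a joint): angle of the box's lid in rad: 0 closed (level), growing as its front edge rises, hinge stop at 1.4; 55 degrees is 0.96. The lid is a flat steel plate 166 x 248 x 8 mm, about 0.5 kg, top face 108 mm above the bench when closed. It turns freely about the hinge and falls shut from any angle when let go (holding it at the bar takes about 2 to 3 N).
- lid_bar (a point): middle of the lid's bar handle: a round steel bar, 12 mm in diameter and 110 mm long, parallel to the hinge (box y axis), carried by an arm at each end. It stands out 45 mm in front of the box (33 mm free gap between bar and lid edge), in the plane of the lid, 104 mm above the bench when closed. It can be pinched from above, fingers in front of and behind it, and turns between the fingers as the lid rises. This point moves with the lid.
- lid_hinge (a point): point on the hinge axis, in the middle of the box's upper back edge, 100 mm above the bench; the axis is the box's y axis. The bar's centre is 205 mm from the axis horizontally and 4 mm above it when closed, and moves on an arc about it, up and back.
- scraper_grip (a point): place to grip the scraper: on its handle, 35 mm behind the handle's front end, half-way up (15 mm above the underside). x axis along the tool to the blade edge, z up as it lies. Handle: black, 95 long x 26 wide x 30 mm high. In front of it the steel blade, 85 long x 56 wide x 4 mm thick, flush with the underside of the handle. About 0.2 kg.
- scraper_tip (a point): middle of the scraper blade's leading edge, 120 mm ahead of the grip point along the tool and 2 mm above its underside. The balance point is about 14 mm behind the handle's front end. The scraper starts lying flat on the closed lid, roughly across the box, blade towards the box's +y side.
- holder: wooden slotted block, fixed to the bench, 125 (x) x 100 (y) x 87 mm high, one level slot open to its front (-x). Origin at the centre of its underside; its x axis is the direction in which the blade slides in.
- holder_mouth (a point): middle of the slot's mouth, on the slot floor, 60 mm above the bench; x axis points into the slot. Slot 64 mm wide, 11 mm high, 95 mm deep, its sides flaring at the mouth; the wood above it is 16 mm thick. The floor runs on as a ledge 15 mm out in front of the mouth. The blade is fully home when the front end of the handle meets the wood above the slot: the blade edge is then 85 mm inside. Left there, the scraper stays by itself.
- disc: bystander: steel ring 68 mm across, 16 mm high; origin under its centre
- eyebolt: bystander: lying steel eye bolt, ring 56 mm across, about 95 mm long and 20 mm high; origin under the ring's centre
- plate: bystander: dark steel plate 100 x 70 x 14 mm; origin under its centre
- oil: bystander: white bottle 56 mm across, 130 mm high; origin under its centre
- tags: bystander: cardboard box 120 x 70 x 30 mm; origin under its centre
- wrench: bystander: wrench lying flat; origin under its middle
There are look-alikes about, which are no part of the job. What is shaped like the part that bears scraper_grip but green or pink is not meant.

How it is judged:
By the outcome, as a careful person would: the job done as asked, in the order asked, and still so for the second after the job is handed in, while the arm keeps its last pose, push and grip.
It also fails if it takes over 72 s, if anything falls off the work surface, if the arm or the gripper's body presses on something with over 40 N, if the wrist force passes 120 N, or if a joint passes its speed limit or range.

## Working session

There is one attempt and no reset: what is moved stays moved. The work goes in short steps, Python scripts to look and compute and a tool call to move; the robot and the scene stay as the last step left them, time stands still between calls to the robot, and variables do not carry over. Pictures are saved under pics/ and viewed, and the job is handed in when it is done.

Besides the shell and the picture viewer there is one more tool, called after ">>>" by a JSON object that holds its "op" and its "data", one argument or row to a line. move_arm: Moves the arm, as the interface text tells. Its arguments: {"type":"object","properties":{"deltas":{"type":"array","items":{"type":"array","items":{"type":"number"}}}},"required":["deltas"]}

```bash
mkdir -p pics; ls; python3 - <<'E'
from workcell import *
import cv2
print(get_obs())
for n in("scene","top","wrist"):
    im=get_image(n); cv2.imwrite(f"pics/{n}0.png",im)
    c=calibration(n); print(n,{k:v.tolist() if hasattr(v,'tolist') else v for k,v in c.items()})
E
```

```text
pics
{'t': 0.0, 'qpos': array([-1.34197542e+00,  4.23820549e-01,  1.63066821e+00, -3.60971715e-06,
        1.08860773e+00, -1.90040479e-02]), 'qvel': array([-1.36794395e-03, -5.67599664e-04, -4.17351437e-04, -7.42758776e-04,
        5.10238636e-05, -5.18459453e-04]), 'joint_torque': array([ 1.61989643e-03, -5.44624829e+01, -2.73665035e+01,  6.44472102e-02,
        2.27303297e-02, -1.27952330e-04]), 'ee_pos': array([ 153.20074158, -605.33858904,  202.62295298]), 'orientation': array([-3.11602091e+00, -3.88104910e-01,  2.52236500e-04]), 'ft_force': array([ 0.10972474, -0.0404803 ,  0.12896542]), 'moment': array([-0.03272986,  0.00819478,  0.03713978]), 'width': 87.54937668115248}
scene {'intrinsics': [[499.7764583618344, 0.0, 317.4461438220088], [0.0, 499.7764583618344, 202.988056145812], [0.0, 0.0, 1.0]], 'world_to_cam': [[0.02222105067139334, 0.9996008077385301, 0.01744849780174768, -48.91256511396005], [0.783473192596781, -0.006569883213329622, -0.6213908537440586, -285.14702679236143], [-0.6210281647310901, 0.027478387926540306, -0.783306425869016, 2005.1139572194695], [0.0, 0.0, 0
[... 177 characters left out ...]
2245, -0.9999699682022404, -0.00438767352866938, 57.525258868662874], [-0.9980381220562657, 0.006649171419802959, -0.06225508366256022, 428.15631675164536], [0.062282388423904385, 0.003981358190423969, -0.9980506264108917, 1097.8463910151897], [0.0, 0.0, 0.0, 1.0]]}
wrist {'intrinsics': [[309.70691628693146, 0.0, 325.48245973996507], [0.0, 309.70691628693146, 202.4788385902457], [0.0, 0.0, 1.0]], 'hand_eye': [[0.00015149411245705182, -0.9680148805840737, -0.2508927420579028, 69.52728868927265], [0.9999999516460526, 7.851030078208695e-05, 0.00030090533937488894, 0.16588432477260273], [-0.0002715831815189956, -0.2508927755116359, 0.9680148456705822, -181.39661485667446], [0.0, 0.0, 0.0, 1.0]]}
```

View pics/scene0.png

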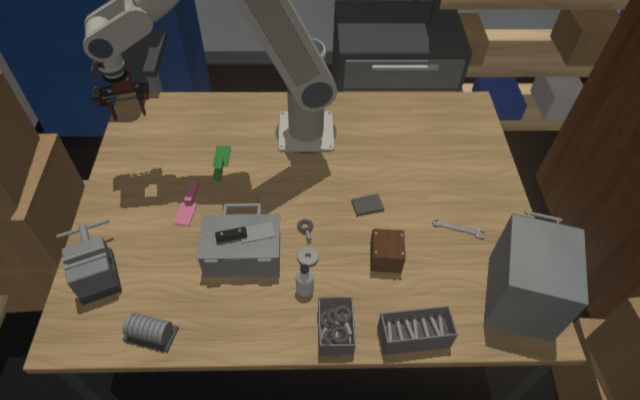

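View pics/top0.png

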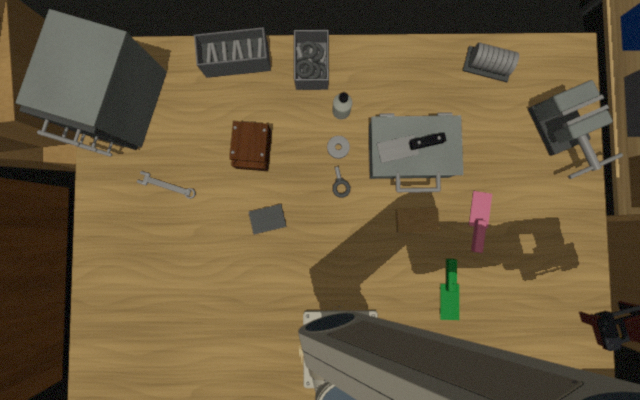

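View pics/wrist0.png

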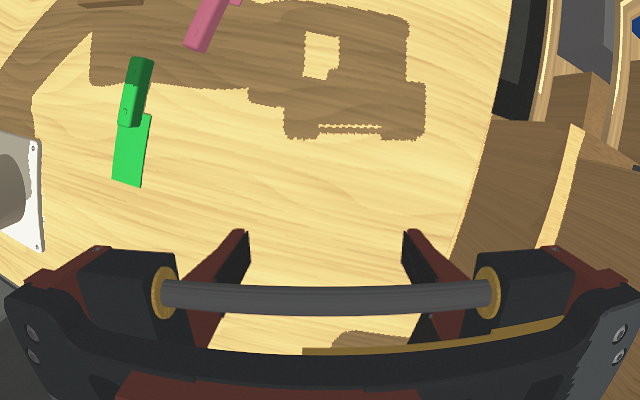

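```bash
python3 - <<'E'
from workcell import *
for cam in("top","scene"):
  for n in "box lid lid_bar lid_hinge scraper_grip scraper_tip holder holder_mouth disc eyebolt plate oil tags wrench".split():
    try: print(cam,n,[(round(d['conf'],2),[round(float(x)) for x in d['location']]) for d in place_of(cam,n)])
    except Exception as e: print(cam,n,e)
E
```

```text
top box []
top lid it knows: box, disc, eyebolt, holder, holder_mouth, lid_bar, lid_hinge, oil, plate, scraper_grip, scraper_tip, tags, wrench
top lid_bar [(0.7, [455, -216, 104]), (0.5, [576, -222, 122])]
top lid_hinge [(0.64, [658, -206, 102])]
top scraper_grip [(0.76, [336, -410, 16]), (0.66, [579, -223, 122]), (0.55, [200, -322, 13]), (0.42, [378, 217, 2])]
top scraper_tip [(0.93, [453, -430, 1]), (0.79, [556, -107, 111]), (0.55, [81, -321, 0])]
top holder [(0.75, [590, 253, 1])]
top holder_mouth [(0.96, [544, 257, 61])]
top disc [(0.54, [595, 1, 0]), (0.33, [554, -109, 112])]
top eyebolt [(0.66, [470, -5, -4])]
top plate [(0.87, [377, 214, -1])]
top oil [(0.59, [708, -10, 5])]
top tags [(0.83, [378, -229, 0])]
top wrench [(0.81, [484, 519, 0])]
scene box [(0.57, [579, -212, -1])]
scene lid it knows: box, disc, eyebolt, holder, holder_mouth, lid_bar, lid_hinge, oil, plate, scraper_grip, scraper_tip, tags, wrench
scene lid_bar [(0.86, [454, -206, 107]), (0.51, [710, -10, -2])]
scene lid_hinge [(0.85, [659, -207, 101])]
scene scraper_grip [(0.92, [584, -221, 127]), (0.87, [202, -324, 15]), (0.64, [337, -415, 19])]
scene scraper_tip [(0.9, [456, -432, 5]), (0.88, [552, -110, 108]), (0.85, [78, -323, 1]), (0.23, [578, -211, -3])]
scene holder [(0.73, [594, 256, -4])]
scene holder_mouth [(0.77, [537, 264, 58])]
scene disc [(0.73, [596, -1, 0]), (0.2, [706, -7, 0])]
scene eyebolt [(0.74, [465, -8, -1]), (0.52, [581, -212, 0])]
scene plate [(0.82, [379, 215, 4])]
scene oil [(0.6, [708, -13, -1]), (0.26, [555, -106, 108])]
scene tags [(0.91, [376, -227, 1]), (0.27, [454, -207, 107]), (0.18, [656, -212, 101])]
scene wrench [(0.64, [483, 520, -1])]
```

Candidates for the scraper: black one on the lid (top 428,141; scene 232,234), pink one on the bench (480,220), green one on the bench (450,290). The description (black, on lid) picks the first. I'll check that in a close crop and write a helper.

```bash
cat > h.py <<'E'
from workcell import *
import numpy as np, cv2
from scipy.spatial.transform import Rotation as Ro
def yaw(R): return np.degrees(np.arctan2(R[1,0],R[0,0]))   # world angle of tool x
def to(p,xang=None):
    o=get_obs(); R=Ro.from_rotvec(o['orientation']).as_matrix()
    d=R.T@(np.array(p)-o['ee_pos'])/1000
    r=0 if xang is None else -np.radians((xang-yaw(R)+180)%360-180)
    print('t %.2f'%o['t'],'pos',o['ee_pos'].round(1),'xang %.1f'%yaw(R),'tilt',R[:,2].round(3),'F',o['ft_force'].round(1),'w %.1f'%o['width'],'q',o['qpos'].round(2)); print('delta',d.round(4),'roll %.3f'%r)
def wrist_ray(uv,o=None):
    o=o or get_obs(); c=calibration('wrist'); K=c['intrinsics'];H=c['hand_eye']
    u=np.atleast_2d(uv).astype(float); d=(u-[K[0,2],K[1,2]])/K[0,0]; th=np.linalg.norm(d,axis=1,keepdims=True)
    v=np.hstack([np.sin(th)*d/np.maximum(th,1e-9),np.cos(th)])
    R=Ro.from_rotvec(o['orientation']).as_matrix()
    return R@H[:3,3]+o['ee_pos'], (R@H[:3,:3]@v.T).T
def wrist_at(uv,z,o=None):
    c,v=wrist_ray(uv,o); return c+v*((z-c[2])/v[:,2])[:,None]
def cam_at(name,uv,z):
    c=calibration(name);K=c['intrinsics'];M=c['world_to_cam']
    u=np.atleast_2d(uv).astype(float); v=np.linalg.solve(K,np.c_[u,np.ones(len(u))].T)
    R=M[:3,:3]; C=-R.T@M[:3,3]; v=(R.T@v).T
    return C+v*((z-C[2])/v[:,2])[:,None]
def wrist_px(P,o=None):
    o=o or get_obs(); c=calibration('wrist'); K=c['intrinsics'];H=c['hand_eye']
    R=Ro.from_rotvec(o['orientation']).as_matrix()
    p=(np.atleast_2d(P)-o['ee_pos'])@R; p=(p-H[:3,3])@H[:3,:3]
    r=np.linalg.norm(p[:,:2],axis=1,keepdims=True); th=np.arctan2(r,p[:,2:])
    return p[:,:2]/r*th*K[0,0]+[K[0,2],K[1,2]]
E
python3 - <<'E'
from h import *
to([580,-222,340],103)
a=cv2.imread('pics/top0.png'); b=cv2.imread('pics/scene0.png')
c=np.hstack([cv2.resize(a[100:205,350:475],None,fx=3.2,fy=3.2),cv2.resize(b[185:290,185:300],None,fx=3.2,fy=3.2)])
cv2.imwrite('pics/crop.png',c)
cv2.imwrite('pics/crop2.png',cv2.resize(a[110:185,215:295],None,fx=7,fy=7,interpolation=2))
E
```

```text
t 1.45 pos [ 153.3 -605.9  203.4] xang 14.2 tilt [ 0.  0. -1.] F [ 0.5 -0.3  0.5] w 87.6 q [-1.34  0.42  1.63  0.    1.09 -0.02]
delta [ 0.5078 -0.2675 -0.1366] roll -1.550
```

View pics/crop.png

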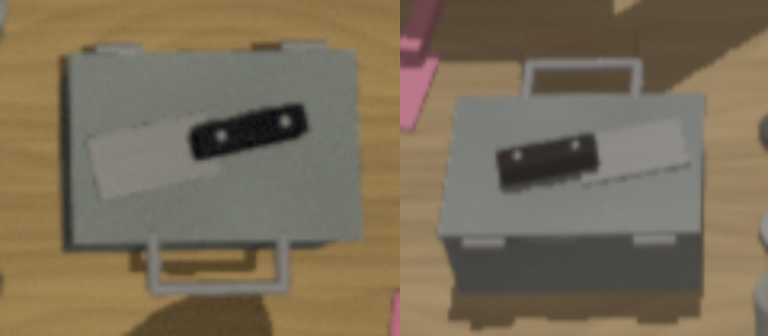

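View pics/crop2.png

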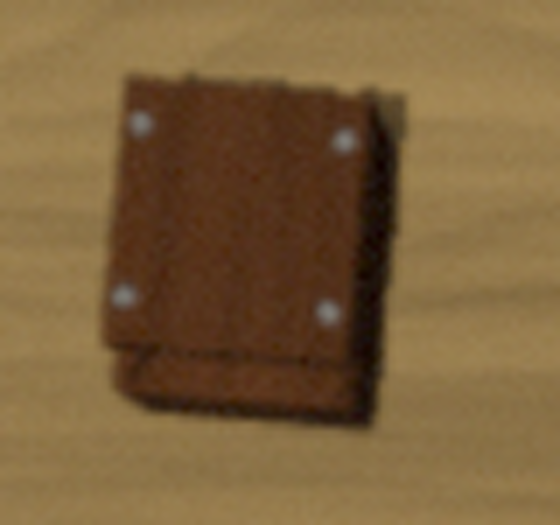

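The crop confirms it: black handle and grey blade on the closed lid, blade towards +y (left in the top view). The holder's ledge and mouth face the robot. Moving above it.

>>> {"op": "move_arm", "data": {
  "deltas": [
    [0, 0, 0, -0.04, 0],
    [0, 0.02, -0.01, -0.08, -0.12],
    [0, 0.05, -0.03, -0.11, -0.24],
    [0, 0.09, -0.05, -0.136, -0.36],
    [0, 0.13, -0.07, -0.136, -0.48]
  ]
}}

```text
t: 1.87
ee_pos: [248.0, -520.2, 340.4]
orientation: [2.928, 1.121, 0.0]
ft_force: [1.5, -0.6, 0.2]
width: 87.7
```

```bash
python3 - <<'E'
from h import *
to([580,-222,340],103)
f=lambda x,y:(215+x/7,110+y/7)
P=cam_at('top',[f(130,78),f(378,100),f(352,365),f(103,345)],87);print(P.round(1))
print(np.degrees(np.arctan2(*(P[0]-P[3])[[1,0]])),np.degrees(np.arctan2(*(P[1]-P[2])[[1,0]])),np.degrees(np.arctan2(*(P[0]-P[1])[[1,0]])),np.degrees(np.arctan2(*(P[3]-P[2])[[1,0]])))
print('front mid',(P[2]+P[3])/2, 'ctr',P.mean(0))
E
```

```text
t 1.87 pos [ 248.  -520.2  340.4] xang 41.9 tilt [ 0.003 -0.006 -1.   ] F [ 1.5 -0.6  0.2] w 87.7 q [-1.15  0.22  1.6  -0.    1.32 -0.31]
delta [ 4.463e-01 -1.000e-04 -5.000e-04] roll -1.066
[[653.4 299.   87. ]
 [643.7 199.   87. ]
 [536.2 209.2  87. ]
 [545.  308.9  87. ]]
-5.231265114582227 -5.399622103451219 84.42746613988047 84.96647571167483
front mid [540.57371661 259.06099605  87.        ] ctr [594.56439669 254.03810177  87.        ]
```

>>> {"op": "move_arm", "data": {
  "deltas": [
    [0, 0.04, 0, 0, -0.12],
    [0, 0.08, 0, 0, -0.24],
    [0, 0.12, 0, 0, -0.36],
    [0, 0.16, 0, 0, -0.48],
    [0, 0.2, 0, 0, -0.6]
  ]
}}

```text
t: 2.28
ee_pos: [397.7, -384.5, 336.4]
orientation: [2.468, 1.943, 0.0]
ft_force: [0.5, -0.7, 0.6]
width: 87.6
```

```bash
python3 -c "
from h import *
to([580,-222,340],103)"
```

```text
t 2.28 pos [ 397.7 -384.5  336.4] xang 76.4 tilt [ 0. -0. -1.] F [ 0.5 -0.7  0.6] w 87.6 q [-0.79  0.19  1.65 -0.    1.31 -0.55]
delta [ 0.2008  0.139  -0.0036] roll -0.464
```

>>> {"op": "move_arm", "data": {
  "deltas": [
    [0, 0.03, 0.02, 0, -0.12],
    [0, 0.06, 0.04, 0, -0.24],
    [0, 0.09, 0.06, 0, -0.36],
    [0, 0.12, 0.083, 0, -0.464],
    [0, 0.15, 0.104, 0, -0.464]
  ]
}}

```text
t: 2.7
ee_pos: [534.9, -264.0, 336.3]
orientation: [1.956, 2.458, 0.0]
ft_force: [0.2, -1.2, 0.3]
width: 87.6
```

>>> {"op": "move_arm", "data": {
  "deltas": [
    [0, 0.03, -0.03, 0, 0],
    [0, 0.04, -0.04, 0, 0],
    [0, 0.04, -0.04, 0, 0],
    [0, 0.04, -0.04, 0, 0]
  ]
}}

```text
t: 3.03
ee_pos: [486.0, -235.0, 336.5]
orientation: [1.962, 2.453, 0.0]
ft_force: [0.2, -0.4, 0.2]
width: 87.8
```

```bash
python3 - <<'E'
from h import *
to([580,-222,340],103)
im=get_image('wrist'); cv2.imwrite('pics/w1.png',im)
for n in ('scraper_grip','scraper_tip','lid_bar','lid_hinge'):
    print(n,[(round(d['conf'],2),d['location'].round(1) if hasattr(d['location'],'round') else d['location']) for d in place_of('wrist',n)])
E
```

```text
t 3.03 pos [ 486.  -235.   336.5] xang 102.7 tilt [ 0.001 -0.    -1.   ] F [ 0.2 -0.4  0.2] w 87.8 q [-0.47  0.16  1.67 -0.    1.3  -0.69]
delta [-0.008   0.0946 -0.0034] roll -0.005
scraper_grip [(0.91, [197.8, -325.8, 15.8]), (0.74, [336.0, -410.0, 15.4]), (0.65, [583.3, -223.7, 124.0])]
scraper_tip [(0.77, [80.9, -320.3, 7.7]), (0.74, [661.8, -211.9, 97.9]), (0.68, [554.1, -102.9, 112.4]), (0.68, [456.7, -430.0, -0.5])]
lid_bar [(0.56, [453.9, -209.3, 104.2])]
lid_hinge [(0.73, [660.9, -212.6, 100.3])]
```

View pics/w1.png

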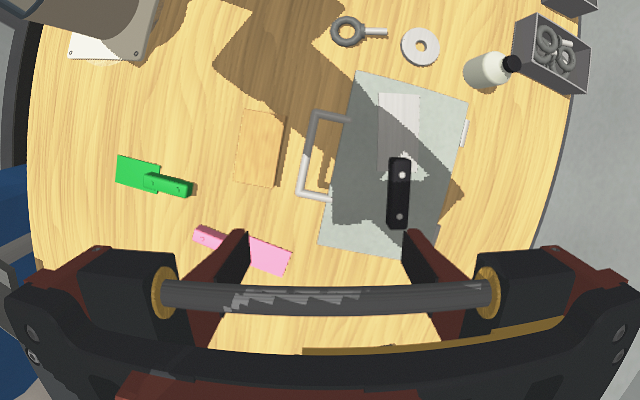

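The wrist view shows the black handle at (398,192) and blade up to (398,95) on the lid, the bar at (310,155). Zooming in to measure.

```bash
python3 - <<'E'
from h import *
im=cv2.imread('pics/w1.png')
cv2.imwrite('pics/w1c.png',cv2.resize(im[60:260,290:480],None,fx=4,fy=3,interpolation=2)[:,:800])
E
```

```text
(no output)
```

View pics/w1c.png

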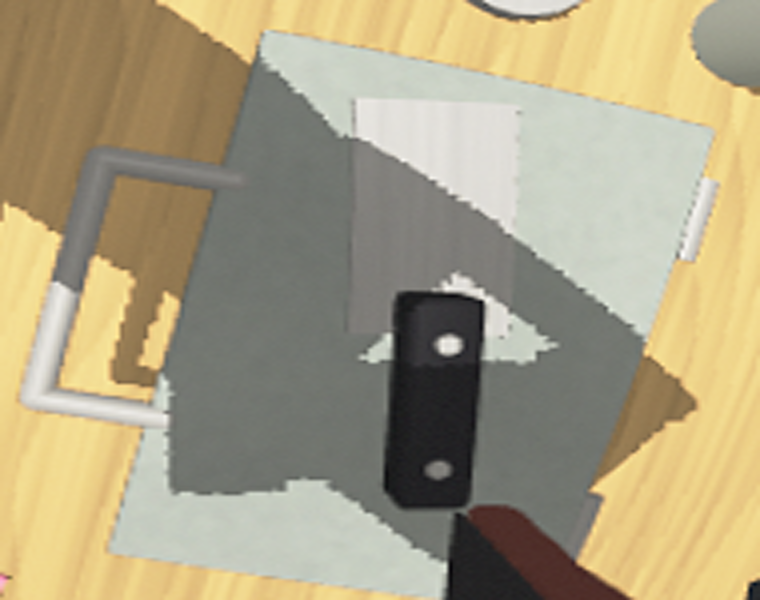

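```bash
python3 - <<'E'
from h import *
o=get_obs()
f=lambda L:[(290+x/4,60+y/3) for x,y in L]
A=lambda d:np.degrees(np.arctan2(d[1],d[0])).round(1)
b=wrist_at(f([(355,98),(520,103),(512,338),(347,332)]),112,o); print('blade',b.round(1).tolist(),A(b[0]-b[3]),A(b[1]-b[2]),'edge mid',((b[0]+b[1])/2).round(1))
h=wrist_at(f([(395,292),(484,298),(468,508),(386,504)]),138,o); print('handle top',h.round(1).tolist(),A(h[0]-h[3]),A(h[1]-h[2]))
s=wrist_at(f([(449,344),(438,469)]),138,o); print('rivets',s.round(1).tolist(),A(s[0]-s[1]))
l=wrist_at(f([(263,30),(713,127),(108,551)]),108,o); print('lid',l.round(1).tolist(),'front dir',A(l[0]-l[2]))
br=wrist_at(f([(98,160),(35,392)]),104,o); print('bar',br.round(1).tolist(),A(br[0]-br[1]),br.mean(0))
E
```

```text
blade [[531.3, -112.8, 112.0], [586.1, -99.6, 112.0], [609.9, -203.5, 112.0], [553.1, -214.3, 112.0]] 102.1 102.9 edge mid [ 558.7 -106.2  112. ]
handle top [[558.6, -191.6, 138.0], [587.4, -187.0, 138.0], [608.4, -277.9, 138.0], [580.3, -281.8, 138.0]] 103.5 103.0
rivets [[581.3, -208.7, 138.0], [593.0, -262.6, 138.0]] 102.2
lid [[495.6, -89.9, 108.0], [659.6, -88.0, 108.0], [497.6, -334.9, 108.0]] front dir 90.5
bar [[455.7, -158.8, 104.0], [456.9, -265.8, 104.0]] 90.7 [ 456.2899966  -212.27816539  104.        ]
```

```bash
python3 -c "
from h import *
to([583,-223,126],102.9)"
```

```text
t 3.28 pos [ 486.3 -236.   336.3] xang 102.6 tilt [ 0.001 -0.    -1.   ] F [-0.2  0.5  0.4] w 87.8 q [-0.47  0.17  1.67 -0.    1.3  -0.69]
delta [-0.0083  0.0971  0.2104] roll -0.005
```

>>> {"op": "move_arm", "data": {
  "deltas": [
    [0, -0.003, 0.035, 0.01, -0.005],
    [0, -0.006, 0.07, 0.03, -0.005],
    [0, -0.0083, 0.097, 0.06, -0.005],
    [0, -0.0083, 0.097, 0.1, -0.005],
    [0, -0.0083, 0.097, 0.13, -0.005]
  ]
}}

```text
t: 3.7
ee_pos: [583.3, -222.0, 203.3]
orientation: [-1.956, -2.458, 0.0]
ft_force: [-0.6, -0.0, -0.2]
width: 87.9
```

```bash
python3 -c "
from h import *
to([583,-223,126],102.9)
cv2.imwrite('pics/w2.png',get_image('wrist'))"
```

```text
t 3.70 pos [ 583.3 -222.   203.3] xang 103.0 tilt [-0.001  0.    -1.   ] F [-0.6 -0.  -0.2] w 87.9 q [-0.38  0.42  1.63  0.    1.09 -0.61]
delta [-0.001  -0.0005  0.0773] roll 0.002
```

View pics/w2.png

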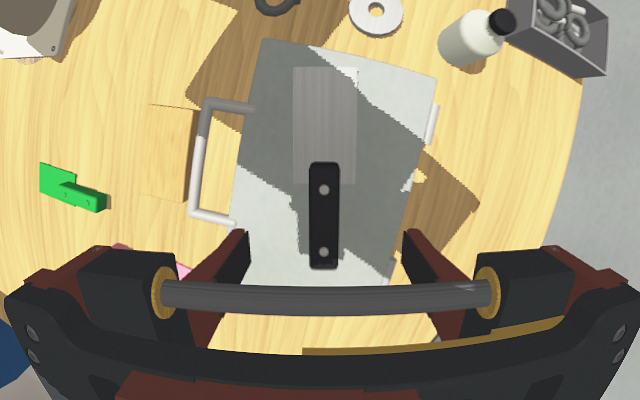

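The handle (324,215) is centred and aligned between the fingers (245 and 405). Descending, then closing.

>>> {"op": "move_arm", "data": {
  "deltas": [
    [0, -0.001, 0, 0.03, 0],
    [0, -0.001, 0, 0.055, 0],
    [0, -0.001, 0, 0.07, 0],
    [0, -0.001, 0, 0.077, 0],
    [0, -0.001, 0, 0.077, 0]
  ]
}}

```text
t: 4.17
ee_pos: [582.0, -223.2, 128.3]
orientation: [-1.956, -2.456, 0.001]
ft_force: [0.5, 0.6, 0.5]
width: 87.5
```

>>> {"op": "move_arm", "data": {
  "deltas": [
    [220, 0, 0, 0, 0],
    [255, 0, 0, 0, 0],
    [255, 0, 0, 0, 0],
    [255, 0, 0, 0, 0],
    [255, 0, 0, 0, 0]
  ]
}}

```text
t: 4.58
ee_pos: [583.0, -223.2, 130.1]
orientation: [1.956, 2.457, 0.001]
ft_force: [-0.3, 0.4, -0.2]
width: 58.0
```

>>> {"op": "move_arm", "data": {
  "deltas": [
    [255, 0, 0, 0, 0],
    [255, 0, 0, 0, 0],
    [255, 0, 0, 0, 0],
    [255, 0, 0, 0, 0],
    [255, 0, 0, 0, 0]
  ]
}}

```text
t: 5.0
ee_pos: [582.5, -223.0, 129.1]
orientation: [-1.957, -2.458, 0.0]
ft_force: [0.1, 0.2, 0.0]
width: 24.6
```

>>> {"op": "move_arm", "data": {
  "deltas": [
    [255, 0, 0, -0.01, 0],
    [255, 0, 0, -0.03, 0],
    [255, 0, 0, -0.06, 0],
    [255, 0, 0, -0.09, 0],
    [255, 0, 0, -0.11, 0]
  ]
}}

```text
t: 5.42
ee_pos: [583.4, -223.4, 242.8]
orientation: [1.955, 2.455, 0.001]
ft_force: [0.6, -0.8, 0.3]
width: 0.4
```

```bash
python3 -c "
from h import *
to([400,-100,240],20)
cv2.imwrite('pics/w3.png',get_image('wrist'))
cv2.imwrite('pics/s3.png',cv2.resize(get_image('scene')[100:300,150:350],None,fx=3,fy=3))"
```

```text
t 5.42 pos [ 583.4 -223.4  242.8] xang 102.9 tilt [ 0.003 -0.001 -1.   ] F [ 0.6 -0.8  0.3] w 0.4 q [-0.38  0.38  1.6   0.    1.16 -0.61]
delta [ 0.1614 -0.1511  0.0021] roll 1.448
```

View pics/w3.png

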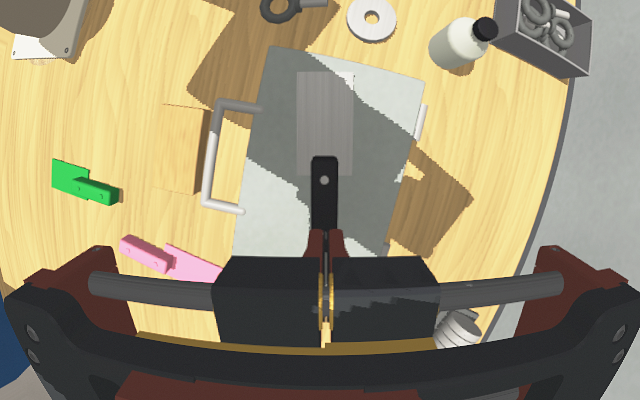

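View pics/s3.png

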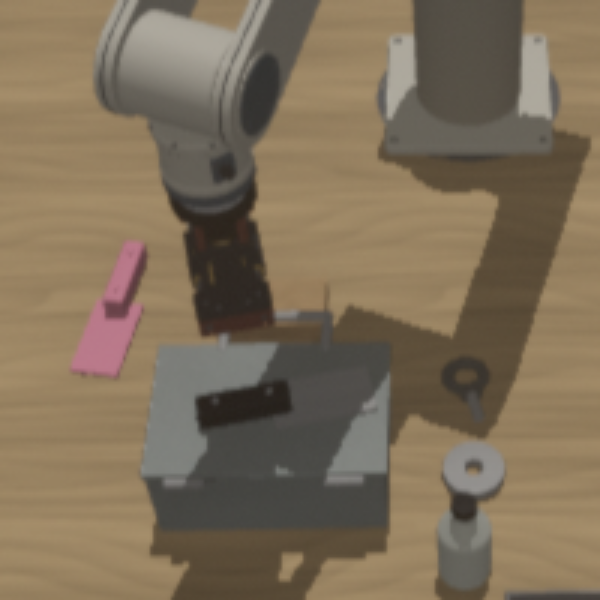

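The scraper stayed on the lid (handle at wrist 324,190): I lifted before the grip had built up, or too high on the handle. I'll reopen, go a little lower and wait longer.

>>> {"op": "move_arm", "data": {
  "deltas": [
    [0, 0, 0, 0, 0],
    [0, 0, 0, 0, 0],
    [0, 0, 0, 0, 0],
    [0, 0, 0, 0, 0],
    [0, 0, 0, 0, 0]
  ]
}}

```text
t: 5.93
ee_pos: [582.0, -222.8, 238.0]
orientation: [-1.956, -2.456, 0.001]
ft_force: [-0.7, -0.3, -0.2]
width: 30.6
```

>>> {"op": "move_arm", "data": {
  "deltas": [
    [0, 0, 0, 0, 0],
    [0, 0, 0, 0, 0],
    [0, 0, 0, 0, 0],
    [0, 0, 0, 0, 0],
    [0, 0, 0, 0, 0]
  ]
}}

```text
t: 6.35
ee_pos: [582.6, -223.0, 239.1]
orientation: [1.957, 2.458, 0.0]
ft_force: [0.4, 0.4, 0.6]
width: 63.5
```

```bash
python3 - <<'E'
from h import *
to([583,-223,125],102.9)
o=get_obs(); im=get_image('wrist')
cv2.imwrite('pics/w4.png',cv2.resize(im[60:270,250:440],None,fx=4,fy=2.8,interpolation=2))
for n in ('scraper_grip','scraper_tip'):
    print(n,[(round(d['conf'],2),np.round(d['location'],1)) for d in place_of('wrist',n)])
E
```

```text
t 6.35 pos [ 582.6 -223.   239.1] xang 102.9 tilt [ 0. -0. -1.] F [0.4 0.4 0.6] w 63.5 q [-0.38  0.38  1.6   0.    1.16 -0.61]
delta [-1.000e-04  4.000e-04  1.141e-01] roll 0.001
scraper_grip [(0.91, array([ 198.7, -328.1,   14.5])), (0.86, array([ 583. , -225.2,  123. ])), (0.59, array([ 336.5, -407.4,   15.1]))]
scraper_tip [(0.98, array([ 454.9, -428.1,    0.8])), (0.84, array([  80.1, -324.3,    6.8])), (0.79, array([ 555.3, -106.8,  109.9]))]
```

View pics/w4.png

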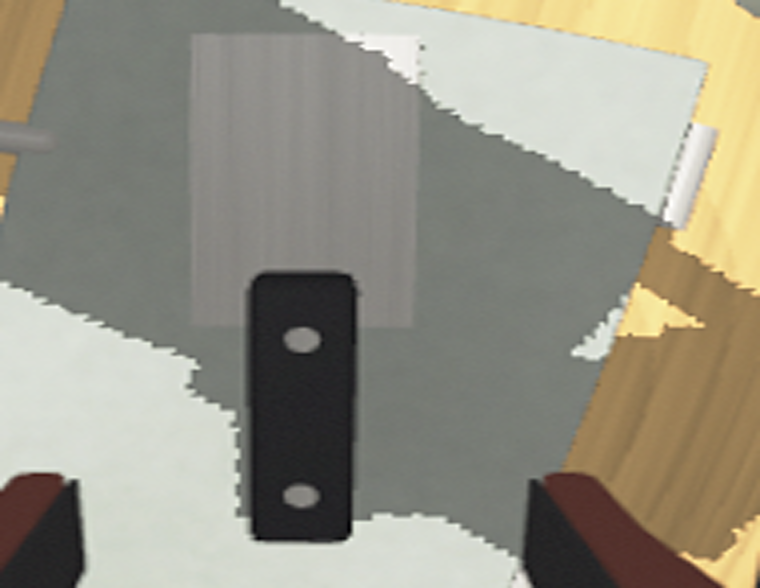

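Scraper unmoved and well aligned (handle centre at wrist ~326, jaws symmetric). Descending to TCP z 125.

>>> {"op": "move_arm", "data": {
  "deltas": [
    [0, 0, 0, 0.035, 0],
    [0, 0, 0, 0.07, 0],
    [0, 0, 0, 0.1, 0],
    [0, 0, 0, 0.114, 0],
    [0, 0, 0, 0.114, 0]
  ]
}}

```text
t: 6.92
ee_pos: [580.0, -222.0, 121.3]
orientation: [-1.953, -2.453, 0.003]
ft_force: [-0.3, 0.6, 1.2]
width: 87.6
```

>>> {"op": "move_arm", "data": {
  "deltas": [
    [255, 0, 0, 0, 0],
    [255, 0, 0, 0, 0],
    [255, 0, 0, 0, 0],
    [255, 0, 0, 0, 0],
    [255, 0, 0, 0, 0]
  ]
}}

```text
t: 7.33
ee_pos: [583.2, -223.3, 126.4]
orientation: [1.956, 2.456, 0.001]
ft_force: [0.1, -0.3, 0.5]
width: 58.0
```

>>> {"op": "move_arm", "data": {
  "deltas": [
    [255, 0, 0, 0, 0],
    [255, 0, 0, 0, 0],
    [255, 0, 0, 0, 0],
    [255, 0, 0, 0, 0],
    [255, 0, 0, 0, 0]
  ]
}}

```text
t: 7.75
ee_pos: [582.5, -223.0, 125.1]
orientation: [-1.957, -2.458, 0.0]
ft_force: [0.2, 0.6, -0.5]
width: 24.6
```

>>> {"op": "move_arm", "data": {
  "deltas": [
    [255, 0, 0, 0, 0],
    [255, 0, 0, 0, 0],
    [255, 0, 0, 0, 0]
  ]
}}

```text
t: 8.0
ee_pos: [582.5, -223.0, 125.1]
orientation: [-1.957, -2.458, 0.0]
ft_force: [0.3, -0.9, 0.1]
width: 4.5
```

```bash
python3 - <<'E'
from h import *
to([583,-223,125],102.9)
cv2.imwrite('pics/w5.png',get_image('wrist'))
cv2.imwrite('pics/s5.png',cv2.resize(get_image('scene')[100:300,150:350],None,fx=3,fy=3))
E
```

```text
t 8.00 pos [ 582.5 -223.   125.1] xang 102.9 tilt [-0.  0. -1.] F [ 0.3 -0.9  0.1] w 4.5 q [-0.38  0.52  1.69  0.    0.94 -0.61]
delta [-0.0001  0.0005  0.0001] roll 0.001
```

View pics/w5.png

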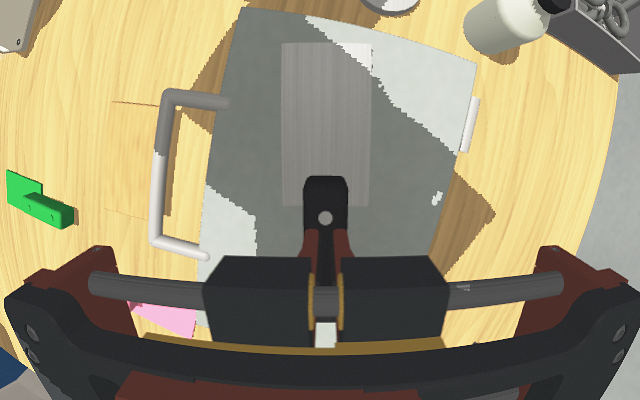

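View pics/s5.png

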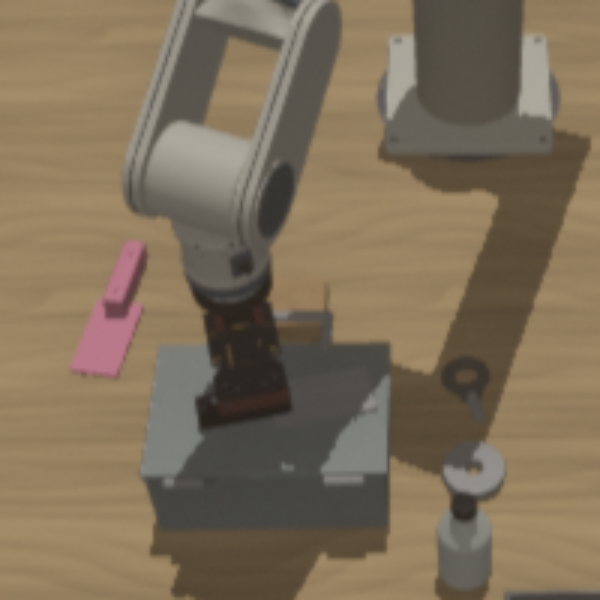

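```bash
python3 - <<'E'
from h import *
o=get_obs()
R=Ro.from_rotvec(o['orientation']).as_matrix()
for z in (-60,-40,-20,0,14): 
  for x in (-10,0,10): print(x,z,wrist_px(o['ee_pos']+R@np.array([x,0,z]),o).round(0))
g=np.array([583,-223]);d=np.array([np.cos(np.radians(102.9)),np.sin(np.radians(102.9))]);n=np.array([-d[1],d[0]])
for z in(108,138):
  for a,b in((35,13),(35,-13),(-60,13),(-60,-13)): print(z,a,b,wrist_px([*(g+a*d+b*n),z],o).round(0))
cv2.imwrite('pics/w5c.png',cv2.resize(cv2.imread('pics/w5.png')[160:300,250:400],None,fx=5,fy=4,interpolation=2))
E
```

```text
-10 -60 [[323. 301.]]
0 -60 [[323. 282.]]
10 -60 [[323. 262.]]
-10 -40 [[323. 280.]]
0 -40 [[323. 263.]]
10 -40 [[323. 245.]]
-10 -20 [[323. 263.]]
0 -20 [[323. 248.]]
10 -20 [[323. 231.]]
-10 0 [[324. 250.]]
0 0 [[323. 235.]]
10 0 [[323. 220.]]
-10 14 [[324. 242.]]
0 14 [[324. 228.]]
10 14 [[324. 213.]]
108 35 13 [[304. 175.]]
108 35 -13 [[344. 175.]]
108 -60 13 [[307. 301.]]
108 -60 -13 [[342. 301.]]
138 35 13 [[301. 184.]]
138 35 -13 [[348. 184.]]
138 -60 13 [[305. 325.]]
138 -60 -13 [[344. 325.]]
```

View pics/w5c.png

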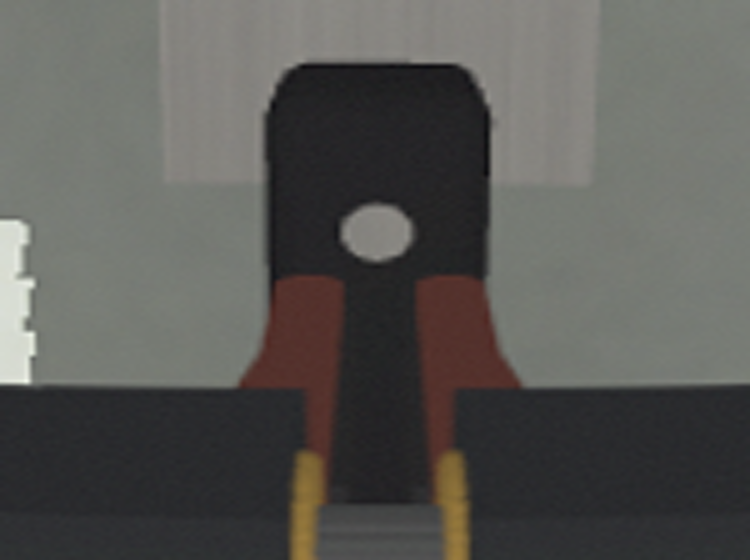

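```bash
python3 - <<'E'
from h import *
im=cv2.imread('pics/w1.png')
cv2.imwrite('pics/w1f.png',cv2.resize(im[210:320,180:450],None,fx=2.9,fy=3.5,interpolation=2))
E
```

```text
(no output)
```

View pics/w1f.png

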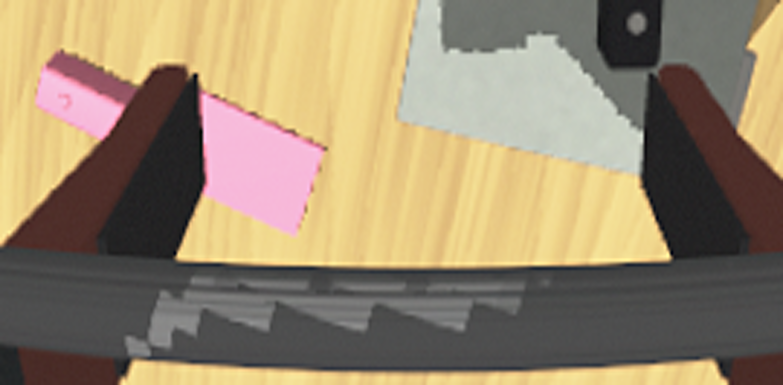

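The picture shows the closed fingers lying over the handle rather than beside it. The pad tip edges (wrist 248,231 to 250,263) only fit the calibration if the tips are about 20 mm behind the reported TCP. The interface text says 14 mm ahead, so the real tips are ~34 mm higher. I'll check this by fit.

```bash
python3 - <<'E'
from h import *
from scipy.optimize import least_squares
c=calibration('wrist');H=c['hand_eye'];K=c['intrinsics']
def px(p):
    p=(np.atleast_2d(p)-H[:3,3])@H[:3,:3]; r=np.linalg.norm(p[:,:2],axis=1,keepdims=True); th=np.arctan2(r,p[:,2:]); return p[:,:2]/r*th*K[0,0]+[K[0,2],K[1,2]]
ob=np.array([[247.9,231.4],[250,262.9],[404.1,231.4],[401.4,262]])
f=lambda s:(px([[s[0]+10,-44+s[2],s[1]],[s[0]-10,-44+s[2],s[1]],[s[0]+10,44+s[2],s[1]],[s[0]-10,44+s[2],s[1]]])-ob).ravel()
r=least_squares(f,[0,0,0]); print(r.x,r.fun.round(1))
E
```

```text
[-2.19480249e-03 -2.09108956e+01  1.47844108e+00] [-0.3 -0.5  0.5  0.1  0.  -0.5 -0.2  1. ]
```

>>> {"op": "move_arm", "data": {
  "deltas": [
    [0, 0, 0, 0, 0],
    [0, 0, 0, 0, 0],
    [0, 0, 0, 0, 0],
    [0, 0, 0, 0, 0],
    [0, 0, 0, 0, 0]
  ]
}}

```text
t: 8.52
ee_pos: [582.5, -223.0, 125.1]
orientation: [1.957, 2.458, 0.0]
ft_force: [-0.0, 0.4, 0.8]
width: 30.4
```

>>> {"op": "move_arm", "data": {
  "deltas": [
    [0, 0, 0, 0, 0],
    [0, 0, 0, 0, 0],
    [0, 0, 0, 0, 0],
    [0, 0, 0, 0, 0],
    [0, 0, 0, 0, 0]
  ]
}}

```text
t: 8.93
ee_pos: [582.5, -223.0, 125.1]
orientation: [1.957, 2.458, -0.0]
ft_force: [0.1, -0.3, 0.4]
width: 63.9
```

The fit is clean (residuals ≤1 px): tips at tool z = -21. So I'll aim 35 mm lower than the stated geometry, with tips ~5 mm above the lid.

>>> {"op": "move_arm", "data": {
  "deltas": [
    [0, 0, 0, 0.01, 0],
    [0, 0, 0, 0.02, 0],
    [0, 0, 0, 0.027, 0],
    [0, 0, 0, 0.032, 0],
    [0, 0, 0, 0.032, 0]
  ]
}}

```text
t: 9.35
ee_pos: [581.4, -222.6, 91.2]
orientation: [-1.955, -2.455, 0.001]
ft_force: [-1.0, -0.4, 0.6]
width: 87.9
```

>>> {"op": "move_arm", "data": {
  "deltas": [
    [255, 0, 0, 0, 0],
    [255, 0, 0, 0, 0],
    [255, 0, 0, 0, 0],
    [255, 0, 0, 0, 0],
    [255, 0, 0, 0, 0]
  ]
}}

```text
t: 9.77
ee_pos: [582.7, -223.1, 93.5]
orientation: [1.956, 2.457, 0.0]
ft_force: [0.5, -0.6, 0.0]
width: 58.1
```

>>> {"op": "move_arm", "data": {
  "deltas": [
    [255, 0, 0, 0, 0],
    [255, 0, 0, 0, 0],
    [255, 0, 0, 0, 0],
    [255, 0, 0, 0, 0],
    [255, 0, 0, 0, 0]
  ]
}}

```text
t: 10.18
ee_pos: [582.5, -223.0, 93.1]
orientation: [-1.957, -2.458, 0.0]
ft_force: [-0.5, -0.8, -0.4]
width: 26.0
```

>>> {"op": "move_arm", "data": {
  "deltas": [
    [255, 0, 0, 0, 0],
    [255, 0, 0, 0, 0],
    [255, 0, 0, 0, 0]
  ]
}}

```text
t: 10.43
ee_pos: [582.5, -223.0, 93.1]
orientation: [-1.957, -2.458, -0.0]
ft_force: [-0.7, -0.2, 0.9]
width: 25.7
```

Gripped (25.7 mm). Lifting.

>>> {"op": "move_arm", "data": {
  "deltas": [
    [255, 0, 0, -0.01, 0],
    [255, 0, 0, -0.03, 0],
    [255, 0, 0, -0.06, 0],
    [255, 0, 0, -0.09, 0],
    [255, 0, 0, -0.12, 0]
  ]
}}

```text
t: 10.85
ee_pos: [582.1, -222.8, 214.6]
orientation: [-1.956, -2.457, 0.0]
ft_force: [1.0, -0.0, -1.0]
width: 25.7
```

```bash
python3 -c "
from h import *
to([430,-50,213],40)
cv2.imwrite('pics/w6.png',get_image('wrist'))
cv2.imwrite('pics/s6.png',cv2.resize(get_image('scene')[100:300,150:350],None,fx=3,fy=3))"
```

```text
t 10.85 pos [ 582.1 -222.8  214.6] xang 103.0 tilt [-0.001  0.    -1.   ] F [ 1. -0. -1.] w 25.7 q [-0.38  0.41  1.62 -0.    1.11 -0.61]
delta [ 0.2025 -0.1095  0.0018] roll 1.099
```

View pics/w6.png

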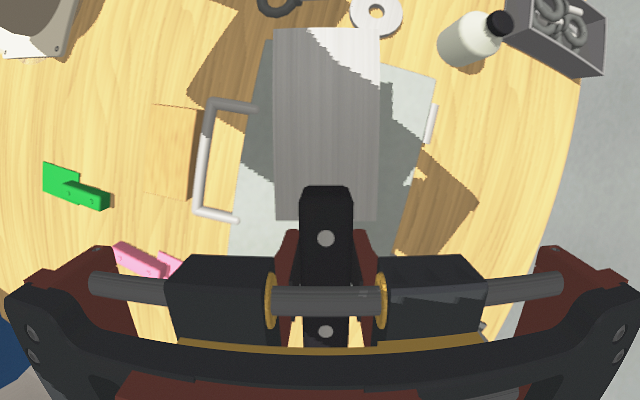

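View pics/s6.png

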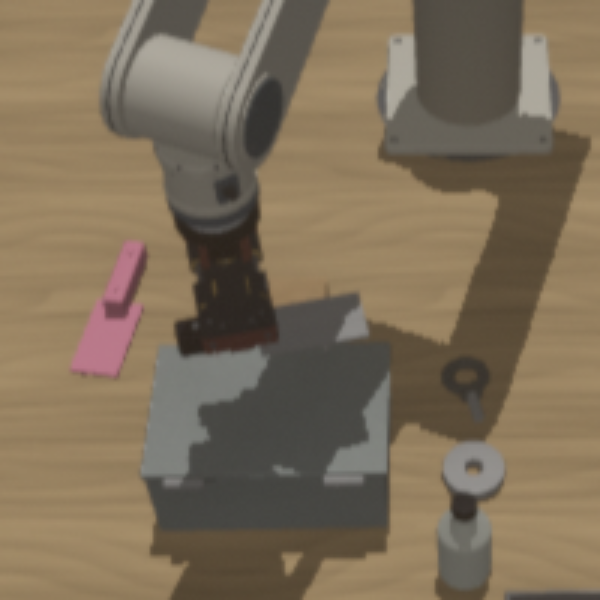

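Held level this time, off the lid. Measuring the in-hand pose of the blade.

```bash
python3 - <<'E'
from h import *
im=cv2.imread('pics/w6.png')
cv2.imwrite('pics/w6c.png',cv2.resize(im[15:260,250:400],None,fx=4,fy=2.4,interpolation=2))
print([(round(d['conf'],2),np.round(d['location'],1)) for n in('scraper_tip','scraper_grip') for d in place_of('wrist',n)])
print([(round(d['conf'],2),np.round(d['location'],1)) for n in('holder','holder_mouth') for d in place_of('wrist',n)+place_of('scene',n)])
E
```

```text
[(0.79, array([  78.6, -325.6,    4.7])), (0.93, array([ 584.6, -222.5,  246.1])), (0.62, array([ 196.9, -324.6,   16.2])), (0.33, array([711. , -10.4,   2.5]))]
[(0.69, array([596.9, 254.3,  -1.3])), (0.47, array([ 586.1, -224.9,  253.9])), (0.27, array([ 372.7, -230. ,   -1.5])), (0.96, array([540.8, 261.4,  61.6]))]
```

View pics/w6c.png

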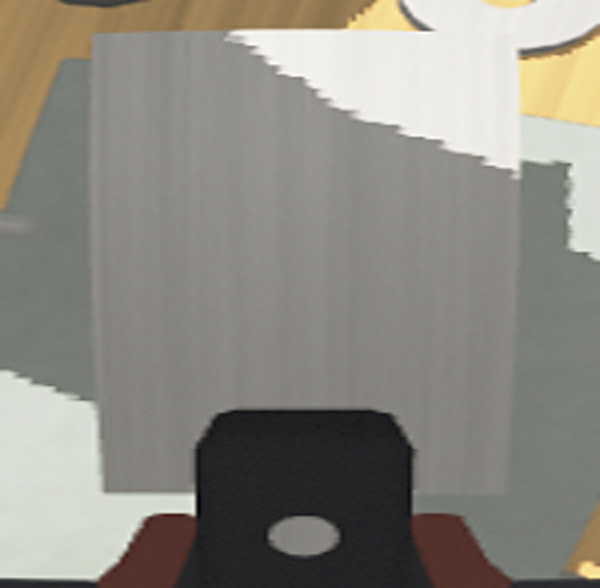

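```bash
cat >> h.py <<'E'
def hand_fit(corners):
    from scipy.optimize import least_squares
    c=calibration('wrist');H=c['hand_eye'];K=c['intrinsics']
    def px(p):
        p=(np.atleast_2d(p)-H[:3,3])@H[:3,:3]; r=np.linalg.norm(p[:,:2],axis=1,keepdims=True); th=np.arctan2(r,p[:,2:]); return p[:,:2]/r*th*K[0,0]+[K[0,2],K[1,2]]
    # local corners front-left(y-),front-right,rear-right,rear-left of blade top
    L=np.array([[120,-28,0],[120,28,0],[35,28,0],[35,-28,0.]])
    def P(s): return Ro.from_euler('zy',[s[3],s[4]]).apply(L)+s[:3]
    r=least_squares(lambda s:(px(P(s))-corners).ravel(),[0,0,-19,0,0])
    s=r.x; print('grip off',s[:3].round(1),'yaw %.2f pitch %.2f deg'%tuple(np.degrees(s[3:])),'res',r.fun.round(1)); print('tip(tool)',P(s)[:2].mean(0).round(1)); return s
E
python3 - <<'E'
from h import *
f=lambda x,y:(250+x/4,15+y/2.4)
hand_fit(np.array([f(92,33),f(519,32),f(507,494),f(103,492)]))
E
```

```text
grip off [ -9.1   1.6 -42.5] yaw 0.03 pitch -0.50 deg res [-8.2  5.4  8.2  6.   8.4 -5.8 -8.4 -5. ]
tip(tool) [110.9   1.6 -41.4]
```

The blade runs ~20 mm back under the handle (105 mm overall); refit with that.

```bash
sed -i 's/\[35,28,0\],\[35,-28,0.\]/[15,28,0],[15,-28,0.]/' h.py
python3 - <<'E'
from h import *
f=lambda x,y:(250+x/4,15+y/2.4)
hand_fit(np.array([f(92,33),f(519,32),f(507,494),f(103,492)]))
E
```

```text
grip off [  0.6   1.7 -18.8] yaw 0.02 pitch 0.23 deg res [ 0.1 -0.4 -0.1  0.2 -0.2 -0.3  0.1  0.5]
tip(tool) [120.6   1.7 -19.3]
```

>>> {"op": "move_arm", "data": {
  "deltas": [
    [255, 0.02, -0.004, 0, 0.08],
    [255, 0.05, -0.01, 0, 0.18],
    [255, 0.084, -0.017, 0, 0.3],
    [255, 0.118, -0.024, 0, 0.42],
    [255, 0.15, -0.03, 0, 0.54]
  ]
}}

```text
t: 11.67
ee_pos: [517.8, -82.2, 211.7]
orientation: [-2.546, -1.837, 0.003]
ft_force: [0.3, 1.0, -1.1]
width: 25.7
```

```bash
python3 -c "
from h import *
to([356,276,180],-5.3)"
```

```text
t 11.67 pos [517.8 -82.2 211.7] xang 71.6 tilt [-0.003  0.001 -1.   ] F [ 0.3  1.  -1.1] w 25.7 q [-0.18  0.27  1.84  0.    1.04  0.14]
delta [ 0.289  -0.2663  0.0324] roll 1.343
```

>>> {"op": "move_arm", "data": {
  "deltas": [
    [255, 0.025, -0.023, 0, 0.12],
    [255, 0.05, -0.046, 0, 0.24],
    [255, 0.075, -0.069, 0, 0.36],
    [255, 0.1, -0.092, 0, 0.48],
    [255, 0.125, -0.115, 0, 0.6]
  ]
}}

```text
t: 12.08
ee_pos: [448.0, 70.5, 212.2]
orientation: [-2.973, -1.013, 0.003]
ft_force: [-0.3, 0.2, -1.9]
width: 25.7
```

```bash
python3 -c "
from h import *
to([356,276,180],-5.3)"
```

```text
t 12.08 pos [448.   70.5 212.2] xang 37.6 tilt [-0.002 -0.    -1.   ] F [-0.3  0.2 -1.9] w 25.7 q [0.13 0.16 1.99 0.   1.   1.04]
delta [ 0.0527 -0.2189  0.0323] roll 0.749
```

>>> {"op": "move_arm", "data": {
  "deltas": [
    [255, 0.007, -0.031, 0, 0.12],
    [255, 0.015, -0.062, 0, 0.24],
    [255, 0.022, -0.093, 0, 0.36],
    [255, 0.03, -0.125, 0, 0.48],
    [255, 0.037, -0.156, 0, 0.6]
  ]
}}

```text
t: 12.5
ee_pos: [383.3, 212.3, 212.3]
orientation: [3.138, 0.14, -0.003]
ft_force: [0.1, 0.4, -1.7]
width: 25.8
```

```bash
python3 -c "
from h import *
to([356,276,180],-5.3)"
```

```text
t 12.50 pos [383.3 212.3 212.3] xang 5.1 tilt [-0.002 -0.001 -1.   ] F [ 0.1  0.4 -1.7] w 25.8 q [0.48 0.13 2.01 0.   1.   1.96]
delta [-0.0215 -0.0659  0.0323] roll 0.182
```

>>> {"op": "move_arm", "data": {
  "deltas": [
    [255, -0.01, -0.02, 0, 0.03],
    [255, -0.015, -0.035, 0, 0.06],
    [255, -0.015, -0.04, 0, 0.06],
    [255, -0.015, -0.04, 0, 0.06],
    [255, -0.015, -0.04, 0, 0.06]
  ]
}}

```text
t: 12.92
ee_pos: [365.9, 249.4, 212.6]
orientation: [3.14, 0.058, -0.002]
ft_force: [-0.1, -0.8, -1.8]
width: 26.0
```

```bash
python3 -c "
from h import *
to([356,276,100],-5.3)
cv2.imwrite('pics/w7.png',get_image('wrist'))"
```

```text
t 12.92 pos [365.9 249.4 212.6] xang 2.1 tilt [-0.001 -0.001 -1.   ] F [-0.1 -0.8 -1.8] w 26.0 q [ 0.57  0.14  2.01 -0.    1.    2.11]
delta [-0.0088 -0.0271  0.1126] roll 0.129
```

View pics/w7.png

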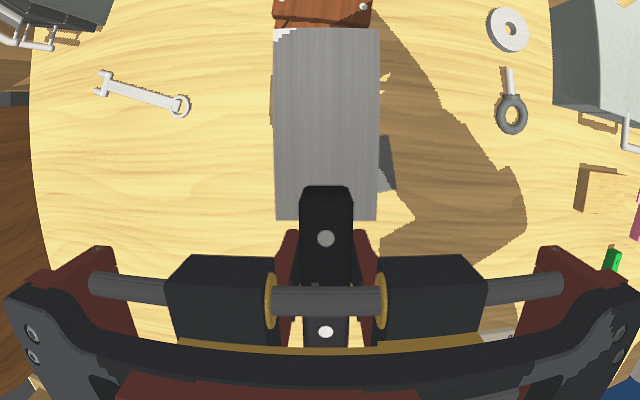

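Blade held straight (275–380, 30–219), holder ahead at (320,10). Turning to the holder's heading and lowering part-way.

>>> {"op": "move_arm", "data": {
  "deltas": [
    [255, -0.004, -0.01, 0.01, 0.06],
    [255, -0.009, -0.02, 0.03, 0.129],
    [255, -0.009, -0.027, 0.06, 0.129],
    [255, -0.009, -0.027, 0.083, 0.129],
    [255, -0.009, -0.027, 0.083, 0.129]
  ]
}}

```text
t: 13.38
ee_pos: [354.0, 274.0, 126.6]
orientation: [3.133, -0.148, -0.009]
ft_force: [-1.0, -0.5, -1.5]
width: 26.1
```

```bash
python3 -c "
from h import *
to([356,276,100],-5.3)
cv2.imwrite('pics/w8.png',get_image('wrist'));cv2.imwrite('pics/t8.png',get_image('top'));cv2.imwrite('pics/s8.png',get_image('scene'))"
```

```text
t 13.38 pos [354.  274.  126.6] xang -5.4 tilt [-0.006 -0.004 -1.   ] F [-1.  -0.5 -1.5] w 26.1 q [ 0.63  0.29  2.06 -0.    0.8   2.3 ]
delta [ 0.0019 -0.0024  0.0266] roll -0.002
```

View pics/w8.png

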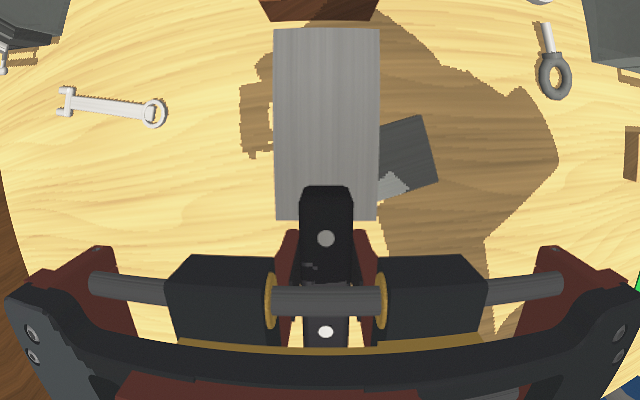

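View pics/t8.png

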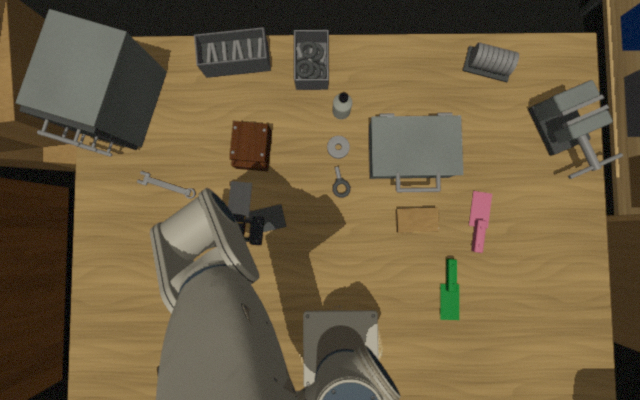

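View pics/s8.png

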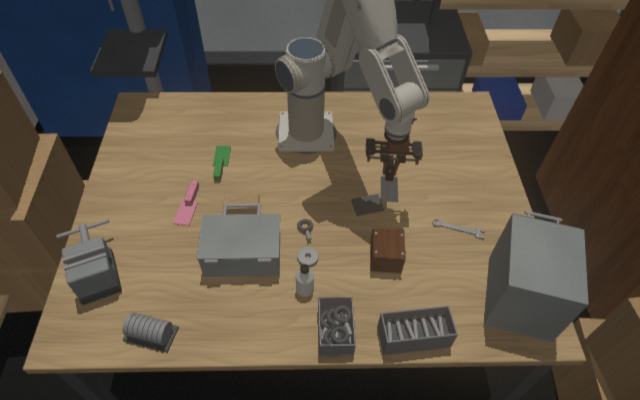

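```bash
python3 - <<'E'
from h import *
im=cv2.imread('pics/w8.png')
cv2.imwrite('pics/w8c.png',cv2.resize(im[0:60,240:400],None,fx=5,fy=8,interpolation=2))
E
```

```text
(no output)
```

View pics/w8c.png

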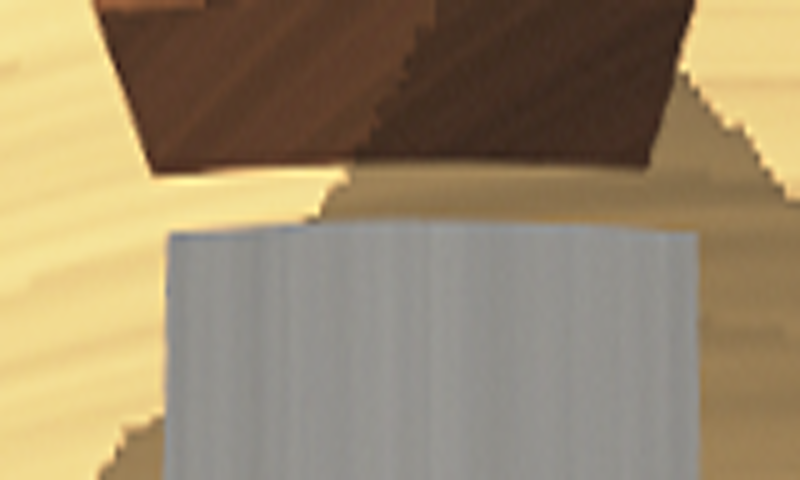

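```bash
python3 - <<'E'
from h import *
o=get_obs()
R=Ro.from_rotvec(o['orientation']).as_matrix()
P=wrist_at([(270.4,21.5),(369.6,20.7)],0,o); print(P.round(1))
m=P.mean(0); e=P[0]-P[1]; print(np.linalg.norm(e),'normal ang',np.degrees(np.arctan2(e[1],e[0]))-90)
print('in tool',(R.T@(m-o['ee_pos'])).round(1), yaw(R))
print('TL z60',wrist_at([(259.6,1.2)],60,o).round(1))
hand_fit(np.array([(240+167/5,233/8),(240+697/5,233/8),(377,219.5),(276,219.5)]))
E
```

```text
[[540.1 315.1   0. ]
 [530.8 214.8   0. ]]
100.74491114246455 normal ang -5.318962662923141
in tool [178.9  -5.9 130.8] -5.428461914598462
TL z60 [[539.  314.2  60. ]]
grip off [  2.3   0.4 -18.3] yaw -0.05 pitch -0.31 deg res [ 0.3 -0.2 -0.3 -0.1 -0.3  0.1  0.3  0.2]
tip(tool) [122.3   0.3 -17.6]
```

```bash
python3 - <<'E'
from h import *
a=cv2.imread('pics/t8.png')[110:220,205:285]; b=cv2.imread('pics/s8.png')[170:280,360:420]
cv2.imwrite('pics/c8.png',np.hstack([cv2.resize(a,None,fx=5,fy=5,interpolation=2),cv2.resize(b,None,fx=5,fy=5,interpolation=2)]))
E
```

```text
(no output)
```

View pics/c8.png

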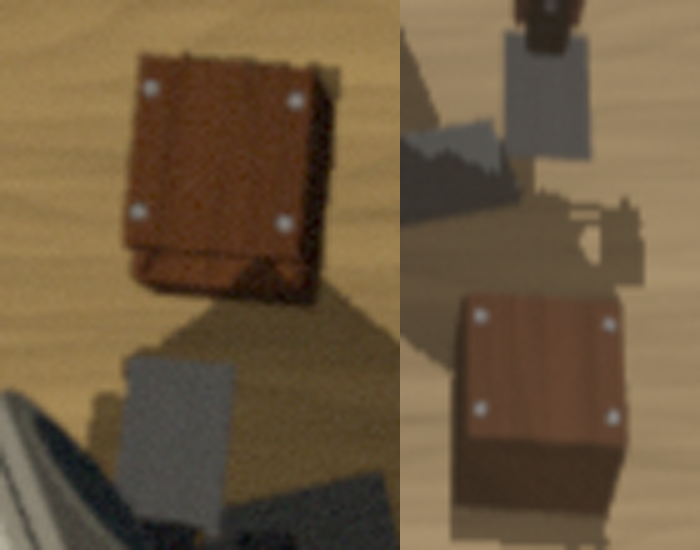

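```bash
python3 - <<'E'
from h import *
o=get_obs();zb=o['ee_pos'][2]+18
ft=lambda L:[(205+x/5,110+y/5) for x,y in L]
fs=lambda L:[(360+(x-400)/5,170+y/5) for x,y in L]
A=lambda d:np.degrees(np.arctan2(d[1],d[0])).round(1)
for n,f,bl,sc,fr in (('top',ft,[(126,355),(236,365)],[(151,88),(296,100),(284,223),(139,211)],[(125,246),(305,260)]),('scene',fs,[(590,158),(505,152)],[(613,416),(480,408),(480,316),(609,324)],[(623,297),(468,295)])):
    B=cam_at(n,f(bl),zb); S=cam_at(n,f(sc),87); F=cam_at(n,f(fr),87)
    print(n,'blade mid',B.mean(0).round(1),'w',np.linalg.norm(B[0]-B[1]).round(1),'screws c',S.mean(0).round(1),A(S[0]-S[3]),A(S[1]-S[2]),A(S[0]-S[1])-90,A(S[3]-S[2])-90,'front',F.mean(0).round(1),np.linalg.norm(F[0]-F[1]).round(1))
R=Ro.from_rotvec(o['orientation']).as_matrix();print('FK tip',(o['ee_pos']+R@[121,0,-18]).round(1))
E
```

```text
top blade mid [473.5 262.8 148.8] w 58.1 screws c [596.2 256.6  87. ] -5.1 -5.3 -5.200000000000003 -5.200000000000003 front [540.9 257.7  87. ] 101.3
scene blade mid [476.1 266.5 148.8] w 54.3 screws c [596.2 259.9  87. ] -5.2 -5.4 -4.700000000000003 -4.900000000000006 front [542.8 265.9  87. ] 99.9
FK tip [477.3 264.6 148.8]
```

Blade-versus-holder comparison in top and scene agrees: slot axis passes about (543, 263), heading -5.2°. Lowering to slot height in line with it.

```bash
python3 -c "
from h import *
to([375,278.5,60],-5.2)"
```

```text
t 13.53 pos [356.8 276.  130.8] xang -5.4 tilt [ 0.  0. -1.] F [ 1.2  0.4 -1.5] w 25.8 q [ 0.63  0.28  2.06 -0.    0.8   2.3 ]
delta [ 0.0179 -0.0042  0.0708] roll -0.004
```

>>> {"op": "move_arm", "data": {
  "deltas": [
    [255, 0.005, -0.0042, 0.02, -0.004],
    [255, 0.01, -0.0042, 0.04, -0.004],
    [255, 0.018, -0.0042, 0.06, -0.004],
    [255, 0.018, -0.0042, 0.071, -0.004],
    [255, 0.018, -0.0042, 0.071, -0.004]
  ]
}}

```text
t: 13.95
ee_pos: [374.9, 278.5, 58.8]
orientation: [3.138, -0.143, -0.001]
ft_force: [-0.8, -0.1, -1.3]
width: 26.1
```

>>> {"op": "move_arm", "data": {
  "deltas": [
    [255, 0.01, 0, 0.006, 0],
    [255, 0.02, 0, 0.012, 0],
    [255, 0.03, 0, 0.012, 0],
    [255, 0.03, 0, 0.012, 0]
  ]
}}

```text
t: 14.28
ee_pos: [407.6, 276.9, 48.0]
orientation: [-3.136, 0.142, -0.005]
ft_force: [0.9, 1.0, -1.0]
width: 25.9
```

```bash
python3 -c "
from h import *
to([407,275.4,48],-5.2)
im=get_image('wrist')
cv2.imwrite('pics/w9.png',cv2.resize(im[0:200,220:430],None,fx=3.8,fy=3,interpolation=2))
cv2.imwrite('pics/s9.png',cv2.resize(get_image('scene')[160:280,350:430],None,fx=5,fy=5,interpolation=2))"
```

```text
t 14.28 pos [407.6 276.9  48. ] xang -5.2 tilt [ 0.003  0.002 -1.   ] F [ 0.9  1.  -1. ] w 25.9 q [ 0.57  0.48  2.01 -0.    0.64  2.23]
delta [-0.0004  0.0016 -0.    ] roll -0.000
```

View pics/w9.png

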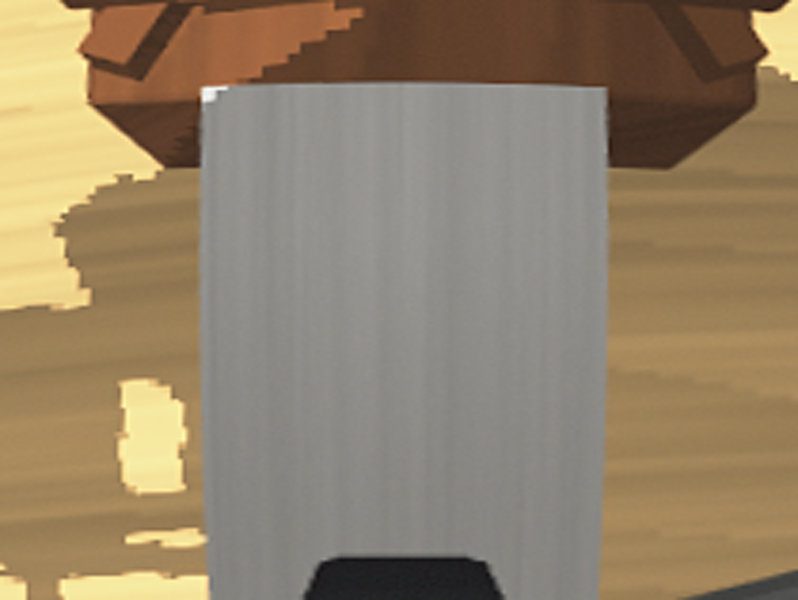

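View pics/s9.png

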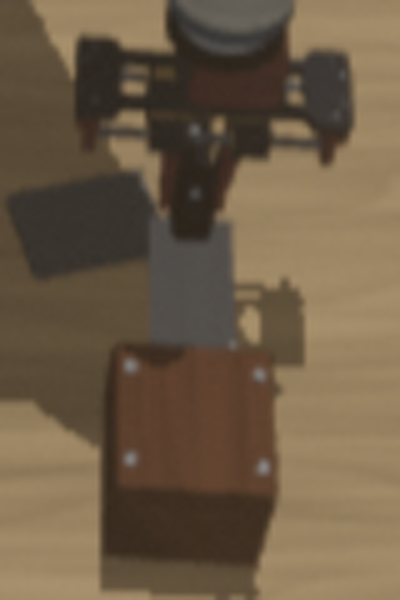

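Ledge corners (crop 90 and 755) and slot flares (137, 712) centre at ~423, blade (200–607) at ~404: blade ~2.7 mm too far left at that moment (arm still settling ~1.4 mm). Correcting, then re-checking.

>>> {"op": "move_arm", "data": {
  "deltas": [
    [255, 0, 0.0013, 0, 0],
    [255, 0, 0.0013, 0, 0],
    [255, 0, 0.0013, 0, 0],
    [255, 0, 0.0013, 0, 0]
  ]
}}

```text
t: 14.72
ee_pos: [403.9, 275.0, 47.2]
orientation: [-3.138, 0.141, 0.0]
ft_force: [0.4, 0.7, -2.2]
width: 25.9
```

```bash
python3 -c "
from h import *
to([407,275.4,48],-5.2)
im=get_image('wrist')
cv2.imwrite('pics/w10.png',cv2.resize(im[0:60,230:420],None,fx=4.2,fy=6,interpolation=2))"
```

```text
t 14.72 pos [403.9 275.   47.2] xang -5.1 tilt [-0.  0. -1.] F [ 0.4  0.7 -2.2] w 25.9 q [0.57 0.48 2.02 0.   0.64 2.23]
delta [ 0.0031 -0.0007 -0.0008] roll 0.001
```

View pics/w10.png

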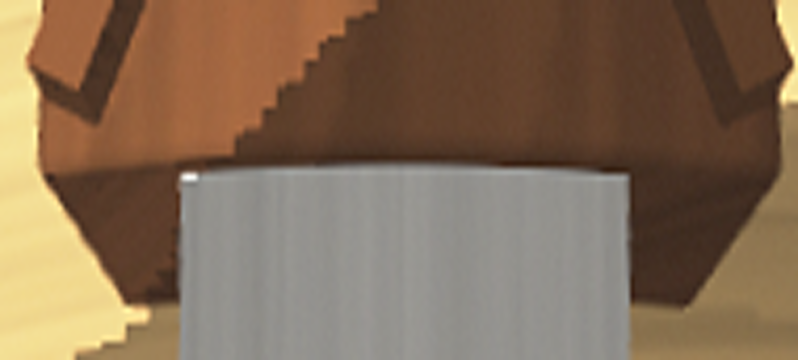

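Centred now (blade 405 vs slot 411 crop px, ~0.7 mm), parallel, edge just at the ledge front. Sliding in stepwise, watching force.

>>> {"op": "move_arm", "data": {
  "deltas": [
    [255, 0.01, 0.0007, 0, 0],
    [255, 0.02, 0.0007, 0, 0],
    [255, 0.03, 0.0007, 0, 0],
    [255, 0.035, 0.0007, 0, 0]
  ]
}}

```text
t: 15.1
ee_pos: [441.3, 271.4, 47.3]
orientation: [-3.137, 0.142, -0.003]
ft_force: [0.3, -0.5, -2.2]
width: 26.1
```

```bash
python3 -c "
from h import *
to([407,275.4,48],-5.2)
im=get_image('wrist')
cv2.imwrite('pics/w11.png',cv2.resize(im[0:240,220:430],None,fx=3.3,fy=2.4,interpolation=2))"
```

```text
t 15.10 pos [441.3 271.4  47.3] xang -5.2 tilt [ 0.002  0.001 -1.   ] F [ 0.3 -0.5 -2.2] w 26.1 q [ 0.53  0.51  1.96 -0.    0.67  2.19]
delta [-0.0345 -0.0009 -0.0007] roll 0.000
```

View pics/w11.png

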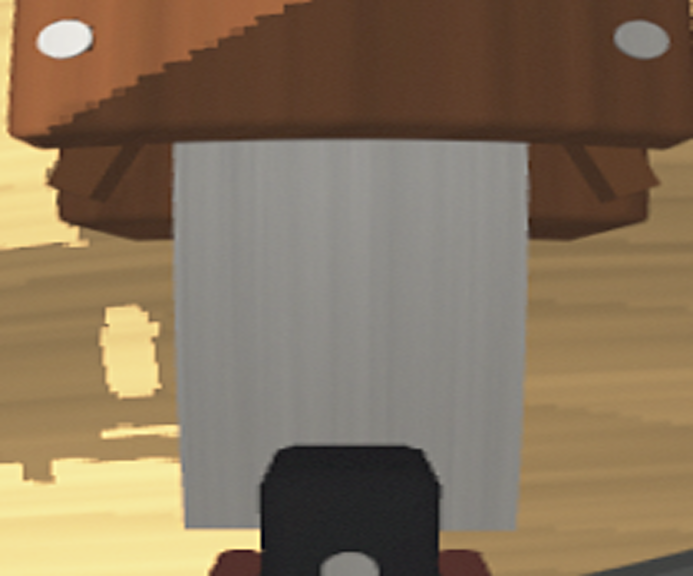

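The blade (173–528) is centred under the wood (8–693) and inside the slot, with no force. Continuing.

>>> {"op": "move_arm", "data": {
  "deltas": [
    [255, 0.01, 0, 0, 0],
    [255, 0.022, 0, 0, 0],
    [255, 0.034, 0, 0, 0],
    [255, 0.045, 0, 0, 0],
    [255, 0.045, 0, 0, 0]
  ]
}}

```text
t: 15.57
ee_pos: [486.9, 267.3, 47.4]
orientation: [-3.137, 0.143, -0.004]
ft_force: [1.0, -0.7, -1.3]
width: 25.8
```

>>> {"op": "move_arm", "data": {
  "deltas": [
    [255, 0.003, 0, 0, 0],
    [255, 0.006, 0, 0, 0],
    [255, 0.009, 0, 0, 0]
  ]
}}

```text
t: 15.82
ee_pos: [492.4, 266.2, 47.0]
orientation: [3.138, -0.141, -0.001]
ft_force: [-0.5, 1.2, -2.1]
width: 25.9
```

```bash
python3 -c "
from h import *
to([407,275.4,48],-5.2)
im=get_image('wrist')
cv2.imwrite('pics/w12.png',cv2.resize(im[0:240,220:430],None,fx=3.3,fy=2.4,interpolation=2))"
```

```text
t 15.82 pos [492.4 266.2  47. ] xang -5.1 tilt [-0.001 -0.    -1.   ] F [-0.5  1.2 -2.1] w 25.9 q [0.47 0.56 1.86 0.   0.72 2.13]
delta [-0.0859 -0.0016 -0.0009] roll 0.001
```

View pics/w12.png

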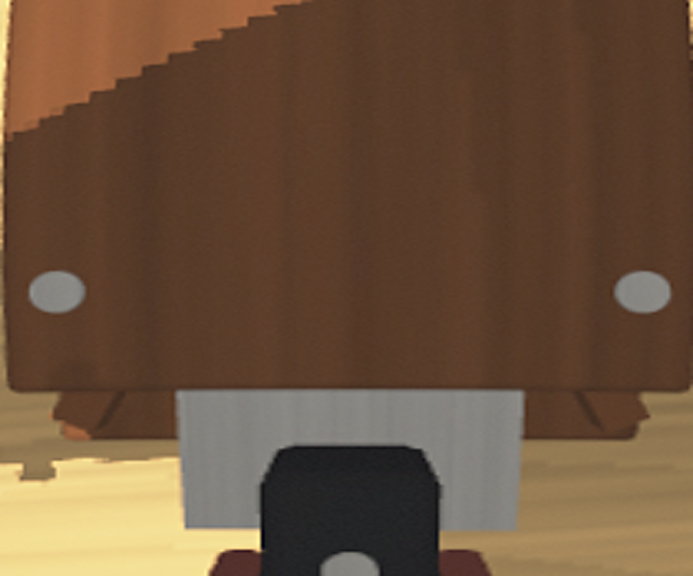

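About 12 mm gap left (wood edge row 388, handle front 446). Advancing gently to contact.

>>> {"op": "move_arm", "data": {
  "deltas": [
    [255, 0.004, 0, 0, 0],
    [255, 0.007, 0, 0, 0],
    [255, 0.009, 0, 0, 0],
    [255, 0.009, 0, 0, 0]
  ]
}}

```text
t: 16.2
ee_pos: [502.2, 265.5, 47.2]
orientation: [-3.138, 0.141, -0.001]
ft_force: [-0.9, 0.9, -1.0]
width: 25.9
```

>>> {"op": "move_arm", "data": {
  "deltas": [
    [255, 0.001, 0, 0, 0],
    [255, 0.002, 0, 0, 0],
    [255, 0.002, 0, 0, 0]
  ]
}}

```text
t: 16.45
ee_pos: [503.8, 265.3, 47.1]
orientation: [-3.138, 0.141, -0.0]
ft_force: [-0.3, 0.1, -1.8]
width: 25.5
```

>>> {"op": "move_arm", "data": {
  "deltas": [
    [255, 0.001, 0, 0, 0],
    [255, 0.001, 0, 0, 0]
  ]
}}

```text
t: 16.62
ee_pos: [504.7, 265.2, 47.1]
orientation: [-3.138, 0.141, -0.0]
ft_force: [-0.7, 0.2, -2.1]
width: 26.0
```

>>> {"op": "move_arm", "data": {
  "deltas": [
    [255, 0.001, 0, 0, 0],
    [255, 0.002, 0, 0, 0],
    [255, 0.002, 0, 0, 0]
  ]
}}

```text
t: 16.87
ee_pos: [506.8, 265.0, 47.1]
orientation: [-3.138, 0.141, -0.0]
ft_force: [-0.9, -0.3, -2.5]
width: 25.8
```

```bash
python3 -c "
from h import *
to([407,275.4,48],-5.2)
im=get_image('wrist')
cv2.imwrite('pics/w13.png',cv2.resize(im[100:240,260:390],None,fx=5,fy=4,interpolation=2))"
```

```text
t 16.87 pos [506.8 265.   47.1] xang -5.1 tilt [ 0.  0. -1.] F [-0.9 -0.3 -2.5] w 25.8 q [0.46 0.57 1.84 0.   0.74 2.12]
delta [-0.1003 -0.0014 -0.0009] roll 0.001
```

View pics/w13.png

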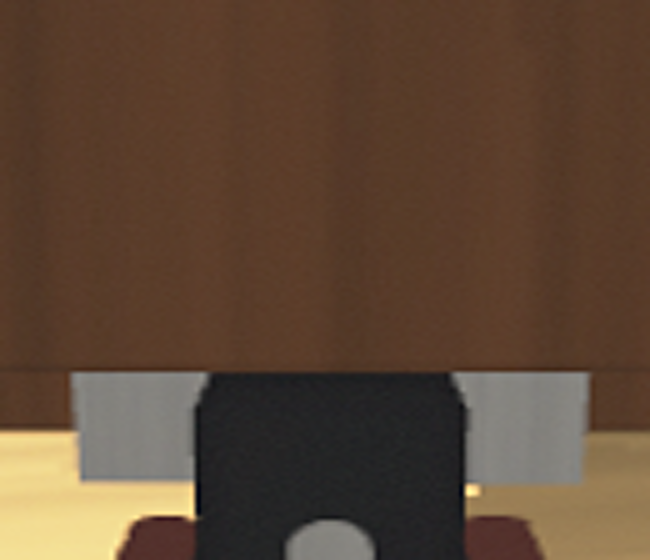

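Almost in contact. Another 1 mm at a time until the force rises.

>>> {"op": "move_arm", "data": {
  "deltas": [
    [255, 0.001, 0, 0, 0],
    [255, 0.001, 0, 0, 0]
  ]
}}

```text
t: 17.08
ee_pos: [506.9, 264.9, 47.0]
orientation: [3.138, -0.141, -0.002]
ft_force: [-3.8, 1.4, 0.2]
width: 25.6
```

>>> {"op": "move_arm", "data": {
  "deltas": [
    [255, 0.001, 0, 0, 0],
    [255, 0.001, 0, 0, 0]
  ]
}}

```text
t: 17.25
ee_pos: [506.8, 264.7, 46.9]
orientation: [3.138, -0.141, -0.005]
ft_force: [-7.9, 2.1, 2.0]
width: 25.8
```

Contact: x stalled at 506.8, -8 N. Lowering slightly onto the slot floor, then releasing.

>>> {"op": "move_arm", "data": {
  "deltas": [
    [255, 0, 0, 0.0007, 0],
    [255, 0, 0, 0.0014, 0],
    [255, 0, 0, 0.0014, 0]
  ]
}}

```text
t: 17.5
ee_pos: [506.8, 264.6, 45.4]
orientation: [3.137, -0.141, -0.005]
ft_force: [-7.0, 0.5, 1.3]
width: 25.8
```

>>> {"op": "move_arm", "data": {
  "deltas": [
    [0, 0, 0, 0, 0],
    [0, 0, 0, 0, 0],
    [0, 0, 0, 0, 0],
    [0, 0, 0, 0, 0],
    [0, 0, 0, 0, 0]
  ]
}}

```text
t: 17.92
ee_pos: [509.1, 264.9, 45.9]
orientation: [-3.138, 0.141, -0.001]
ft_force: [-0.2, 0.3, 0.1]
width: 55.6
```

>>> {"op": "move_arm", "data": {
  "deltas": [
    [0, 0, 0, 0, 0],
    [0, 0, 0, -0.02, 0],
    [0, 0, 0, -0.05, 0],
    [0, 0, 0, -0.09, 0],
    [0, 0, 0, -0.13, 0]
  ]
}}

```text
t: 18.33
ee_pos: [507.9, 264.4, 176.4]
orientation: [3.137, -0.141, -0.003]
ft_force: [1.1, -0.4, 0.0]
width: 87.2
```

```bash
python3 -c "
from h import *
to([407,275.4,48],-5.2)
cv2.imwrite('pics/w14.png',get_image('wrist'));cv2.imwrite('pics/s14.png',get_image('scene'))"
```

```text
t 18.33 pos [507.9 264.4 176.4] xang -5.1 tilt [-0.002 -0.001 -1.   ] F [ 1.1 -0.4  0. ] w 87.2 q [ 0.46  0.38  1.77 -0.    1.    2.12]
delta [-0.1012 -0.0021  0.1286] roll 0.001
```

View pics/w14.png

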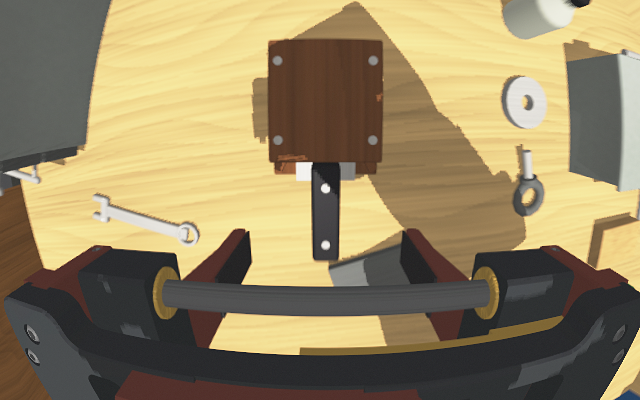

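View pics/s14.png

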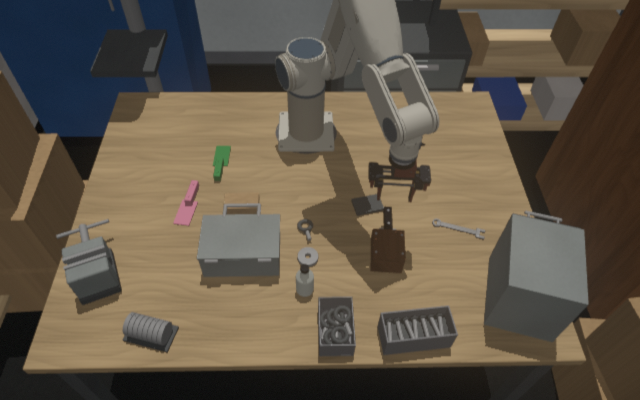

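The scraper is seated: handle front against the wood at (326,163), released; bystanders unmoved. Now heading to the bar.

```bash
python3 -c "
from h import *
to([456,-211,215],90.5)
cv2.imwrite('pics/w14c.png',cv2.resize(cv2.imread('pics/w14.png')[140:200,270:390],None,fx=6,fy=6,interpolation=2))"
```

```text
t 18.43 pos [512.6 266.8 182.3] xang -5.1 tilt [ 0.011  0.005 -1.   ] F [-0.2 -0.2  0.4] w 87.3 q [ 0.46  0.37  1.76 -0.    0.99  2.12]
delta [-0.0132  0.4807 -0.0357] roll -1.669
```

View pics/w14c.png

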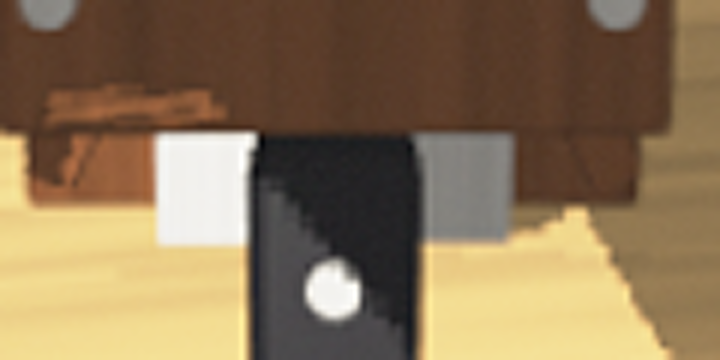

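No gap between handle and wood: fully home. Moving off.

>>> {"op": "move_arm", "data": {
  "deltas": [
    [0, -0.001, 0.01, -0.02, -0.05],
    [0, -0.003, 0.04, -0.04, -0.16],
    [0, -0.005, 0.075, -0.04, -0.28],
    [0, -0.006, 0.11, -0.04, -0.4],
    [0, -0.007, 0.145, -0.04, -0.52]
  ]
}}

```text
t: 18.85
ee_pos: [488.2, 120.0, 215.7]
orientation: [3.067, 0.68, 0.001]
ft_force: [0.3, 0.1, 0.2]
width: 87.9
```

```bash
python3 -c "
from h import *
to([456,-211,215],90.5)"
```

```text
t 18.85 pos [488.2 120.  215.7] xang 25.0 tilt [ 0.001 -0.    -1.   ] F [0.3 0.1 0.2] w 87.9 q [ 0.22  0.23  1.89 -0.    1.03  1.35]
delta [-0.1691  0.2863  0.0006] roll -1.143
```

>>> {"op": "move_arm", "data": {
  "deltas": [
    [0, -0.017, 0.029, 0, -0.11],
    [0, -0.034, 0.058, 0, -0.23],
    [0, -0.051, 0.087, 0, -0.35],
    [0, -0.068, 0.115, 0, -0.47],
    [0, -0.085, 0.143, 0, -0.58]
  ]
}}

```text
t: 19.27
ee_pos: [470.7, -43.8, 215.4]
orientation: [-2.75, -1.519, 0.0]
ft_force: [0.5, 1.1, -0.1]
width: 87.6
```

```bash
python3 -c "
from h import *
to([456,-211,215],90.5)"
```

```text
t 19.27 pos [470.7 -43.8 215.4] xang 57.8 tilt [-0.  0. -1.] F [ 0.5  1.1 -0.1] w 87.6 q [-0.12  0.18  1.95 -0.    1.01  0.44]
delta [-0.1493  0.0766  0.0004] roll -0.570
```

>>> {"op": "move_arm", "data": {
  "deltas": [
    [156, -0.03, 0.015, 0, -0.12],
    [156, -0.06, 0.03, 0, -0.24],
    [156, -0.09, 0.045, 0, -0.36],
    [156, -0.12, 0.06, 0, -0.48],
    [156, -0.14, 0.071, 0, -0.56]
  ]
}}

```text
t: 19.68
ee_pos: [455.2, -200.8, 215.3]
orientation: [2.224, 2.218, -0.001]
ft_force: [0.7, -0.4, 1.0]
width: 57.9
```

>>> {"op": "move_arm", "data": {
  "deltas": [
    [156, 0, 0, 0, 0],
    [156, 0, 0, 0, 0],
    [156, 0, 0, 0, 0]
  ]
}}

```text
t: 19.93
ee_pos: [455.5, -198.1, 215.2]
orientation: [-2.232, -2.21, 0.0]
ft_force: [-0.0, 0.3, -0.5]
width: 37.9
```

```bash
python3 -c "
from h import *
to([456,-211,215],90.5)
cv2.imwrite('pics/w15.png',get_image('wrist'))"
```

```text
t 19.93 pos [ 455.5 -198.1  215.2] xang 89.4 tilt [-0.001  0.001 -1.   ] F [-0.   0.3 -0.5] w 37.9 q [-0.43  0.22  1.9   0.    1.03 -0.42]
delta [-0.0129  0.0006  0.0002] roll -0.019
```

View pics/w15.png

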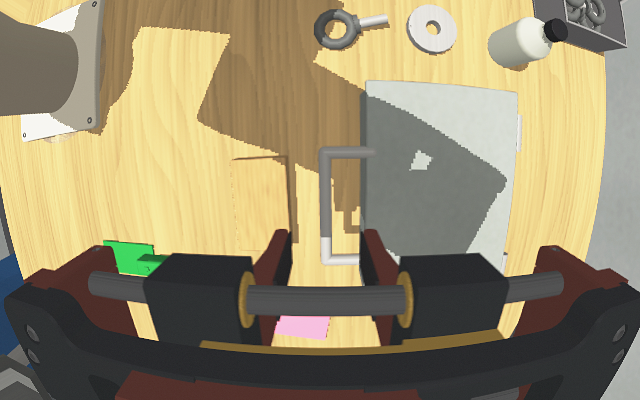

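```bash
python3 - <<'E'
from h import *
o=get_obs();R=Ro.from_rotvec(o['orientation']).as_matrix()
im=cv2.imread('pics/w15.png')
cv2.imwrite('pics/w15c.png',cv2.resize(im[130:280,250:400],None,fx=4,fy=4,interpolation=2))
E
```

```text
(no output)
```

View pics/w15c.png

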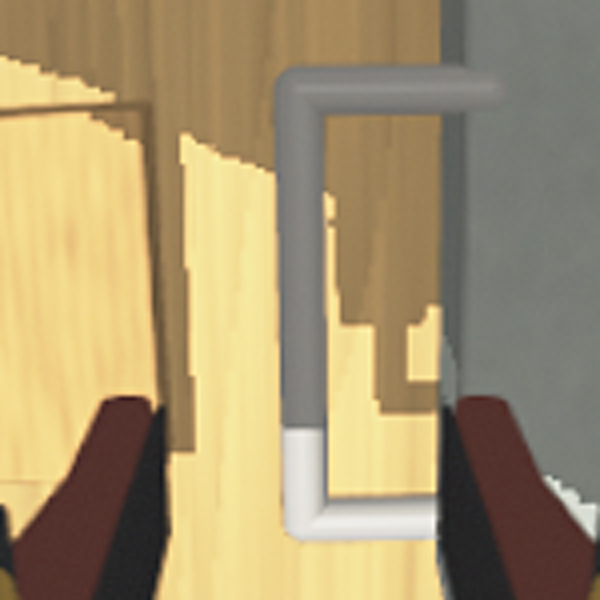

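```bash
python3 - <<'E'
from h import *
o=get_obs();R=Ro.from_rotvec(o['orientation']).as_matrix()
f=lambda x,y:(250+x/4,130+y/4)
P=wrist_at([f(299,85),f(306,515)],104,o); print(P.round(1)); m=P.mean(0)
print(((P-o['ee_pos'])@R).round(1))
to([m[0]-0,m[1],67],90.7)
E
```

```text
[[ 456.6 -155.2  104. ]
 [ 457.4 -265.5  104. ]]
[[ 42.4   0.6 111.4]
 [-67.8   2.4 111.3]]
t 19.98 pos [ 455.7 -197.7  215.4] xang 89.5 tilt [-0.001  0.001 -1.   ] F [ 0.   0.4 -0.6] w 35.7 q [-0.43  0.22  1.9   0.    1.03 -0.43]
delta [-0.0127  0.0015  0.1484] roll -0.021
```

>>> {"op": "move_arm", "data": {
  "deltas": [
    [156, -0.004, 0.0005, 0.02, -0.021],
    [156, -0.008, 0.0005, 0.05, -0.021],
    [156, -0.0127, 0.0005, 0.08, -0.021],
    [156, -0.0127, 0.0005, 0.1, -0.021],
    [156, -0.0127, 0.0005, 0.1, -0.021]
  ]
}}

```text
t: 20.4
ee_pos: [453.8, -208.8, 112.1]
orientation: [-2.201, -2.232, 0.003]
ft_force: [1.0, 0.6, -0.1]
width: 34.2
```

```bash
python3 - <<'E'
from h import *
to([456.8,-210.4,67],90.5)
im=get_image('wrist')
cv2.imwrite('pics/w16.png',cv2.resize(im[100:290,230:420],None,fx=3,fy=3,interpolation=2))
E
```

```text
t 20.40 pos [ 453.8 -208.8  112.1] xang 90.8 tilt [-0.006  0.003 -1.   ] F [ 1.   0.6 -0.1] w 34.2 q [-0.46  0.38  1.96  0.    0.8  -0.47]
delta [-0.0018  0.0033  0.0451] roll 0.005
```

View pics/w16.png

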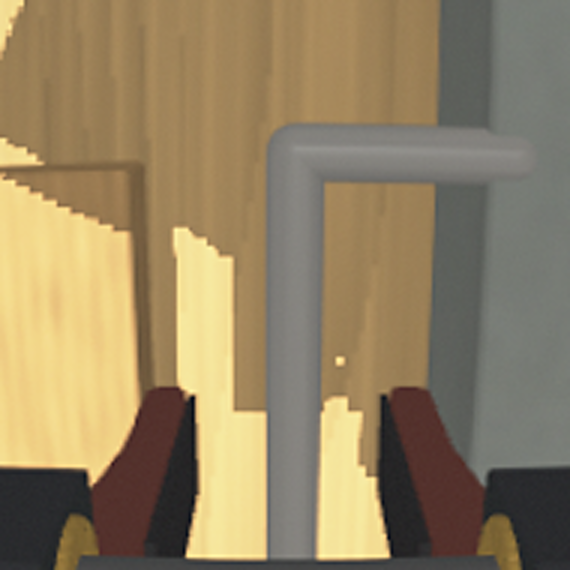

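Bar (267–322) sits between the tips (195, 380); the rear finger clears the lid's edge (490). Lowering and pinching.

>>> {"op": "move_arm", "data": {
  "deltas": [
    [156, 0, 0.0005, 0.015, 0],
    [156, 0, 0.0005, 0.03, 0],
    [156, 0, 0.0005, 0.042, 0],
    [156, 0, 0.0005, 0.048, 0],
    [156, 0, 0.0005, 0.048, 0]
  ]
}}

```text
t: 20.87
ee_pos: [457.1, -210.7, 68.0]
orientation: [-2.206, -2.237, -0.0]
ft_force: [0.0, 0.1, -0.1]
width: 33.9
```

>>> {"op": "move_arm", "data": {
  "deltas": [
    [255, 0, 0, 0, 0],
    [255, 0, 0, 0, 0],
    [255, 0, 0, 0, 0],
    [255, 0, 0, 0, 0],
    [255, 0, 0, 0, 0]
  ]
}}

```text
t: 21.28
ee_pos: [454.9, -211.1, 68.3]
orientation: [-2.204, -2.235, 0.003]
ft_force: [-7.1, -1.7, 8.7]
width: 11.1
```

>>> {"op": "move_arm", "data": {
  "deltas": [
    [255, 0, 0, 0, 0],
    [255, 0, 0, 0, 0],
    [255, 0, 0, 0, 0]
  ]
}}

```text
t: 21.53
ee_pos: [454.9, -211.1, 68.3]
orientation: [-2.204, -2.235, 0.003]
ft_force: [-6.7, -1.3, 8.0]
width: 11.3
```

```bash
python3 - <<'E'
from h import *
to([456.8,-210.4,67],90.5)
im=get_image('wrist')
cv2.imwrite('pics/w17.png',cv2.resize(im[100:290,230:420],None,fx=3,fy=3,interpolation=2))
E
```

```text
t 21.53 pos [ 454.9 -211.1   68.3] xang 90.8 tilt [-0.003  0.001 -1.   ] F [-6.7 -1.3  8. ] w 11.3 q [-0.46  0.46  1.98 -0.    0.7  -0.47]
delta [0.0007 0.0019 0.0013] roll 0.005
```

View pics/w17.png

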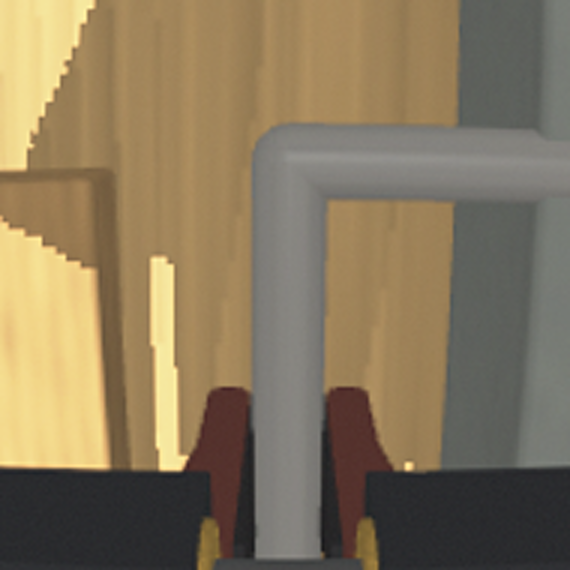

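Bar pinched (11.3 mm; centred between the tips). Raising along the arc about the hinge.

>>> {"op": "move_arm", "data": {
  "deltas": [
    [255, 0, -0.0015, -0.005, 0],
    [255, 0, -0.001, -0.0103, 0],
    [255, 0, -0.0001, -0.0204, 0],
    [255, 0, 0.0014, -0.0306, 0],
    [255, 0, 0.0034, -0.0406, 0]
  ]
}}

```text
t: 22.0
ee_pos: [459.7, -211.1, 109.4]
orientation: [-2.206, -2.236, 0.001]
ft_force: [-1.5, -0.8, -2.9]
width: 11.3
```

```bash
cat >> h.py <<'E'
def arc(th,p0=(455.5,68.3),r=205,h=4):
    return p0[0]+r*(1-np.cos(th))+h*np.sin(th), p0[1]+r*np.sin(th)+h*(np.cos(th)-1)
E
python3 - <<'E'
from h import *
for t in (.2,.25,.3,.35,.4,.45): print(t,np.round(arc(t),1))
to([456.8,-210.4,67],90.5)
im=get_image('wrist');cv2.imwrite('pics/w18.png',im)
E
```

```text
0.2 [460.4 108.9]
0.25 [462.9 118.9]
0.3 [465.8 128.7]
0.35 [469.3 138.4]
0.4 [473.2 147.8]
0.45 [477.6 157.1]
t 22.00 pos [ 459.7 -211.1  109.4] xang 90.8 tilt [-0.001  0.    -1.   ] F [-1.5 -0.8 -2.9] w 11.3 q [-0.45  0.39  1.96 -0.    0.8  -0.47]
delta [ 0.0008 -0.0028  0.0424] roll 0.005
```

View pics/w18.png

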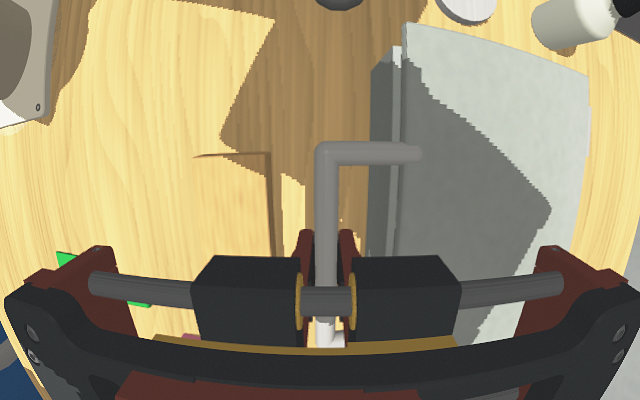

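Lid is lifting with the bar; force small. Continuing along the arc.

>>> {"op": "move_arm", "data": {
  "deltas": [
    [255, 0, 0.0025, -0.01, 0],
    [255, 0, 0.0054, -0.0198, 0],
    [255, 0, 0.0089, -0.0295, 0],
    [255, 0, 0.0128, -0.0389, 0],
    [255, 0, 0.0172, -0.0482, 0]
  ]
}}

```text
t: 22.47
ee_pos: [476.1, -211.0, 157.7]
orientation: [-2.205, -2.235, 0.003]
ft_force: [-7.4, -3.0, 0.0]
width: 11.0
```

```bash
python3 - <<'E'
from h import *
a=np.array(arc(.45))
for t in (.45,.5,.55,.6,.65,.7): print(t,np.round(np.array(arc(t))-a,1))
to([456.8,-210.4,67],90.5)
E
```

```text
0.45 [0. 0.]
0.5 [4.9 9. ]
0.55 [10.2 17.8]
0.6 [15.9 26.3]
0.65 [22.1 34.5]
0.7 [28.6 42.4]
t 22.47 pos [ 476.1 -211.   157.7] xang 90.8 tilt [-0.003  0.    -1.   ] F [-7.4 -3.   0. ] w 11.0 q [-0.44  0.33  1.89 -0.    0.92 -0.45]
delta [ 0.0008 -0.019   0.0908] roll 0.005
```

>>> {"op": "move_arm", "data": {
  "deltas": [
    [255, 0, 0.004, -0.009, 0],
    [255, 0, 0.009, -0.018, 0],
    [255, 0, 0.0145, -0.0265, 0],
    [255, 0, 0.0205, -0.0345, 0],
    [255, 0, 0.027, -0.0424, 0]
  ]
}}

```text
t: 22.88
ee_pos: [503.3, -210.8, 200.4]
orientation: [-2.205, -2.236, 0.004]
ft_force: [-8.4, -3.0, 4.0]
width: 11.2
```

```bash
python3 - <<'E'
from h import *
a=np.array(arc(.7)); print(a)
for t in (.75,.8,.85,.9,.93,.96): print(t,np.round(np.array(arc(t))-a,1))
to([456.8,-210.4,67],90.5)
im=get_image('wrist');cv2.imwrite('pics/w19.png',im)
cv2.imwrite('pics/s19.png',cv2.resize(get_image('scene')[100:300,150:350],None,fx=3,fy=3,interpolation=2))
E
```

```text
[506.28422236 199.42399463]
0.75 [6.9 7.5]
0.8 [14.3 14.7]
0.85 [21.9 21.5]
0.9 [29.9 27.9]
0.93 [34.9 31.6]
0.96 [39.9 35.1]
t 22.88 pos [ 503.3 -210.8  200.4] xang 90.8 tilt [-0.003 -0.    -1.   ] F [-8.4 -3.   4. ] w 11.2 q [-0.42  0.31  1.81 -0.    1.02 -0.43]
delta [ 0.0011 -0.0461  0.1336] roll 0.005
```

View pics/s19.png

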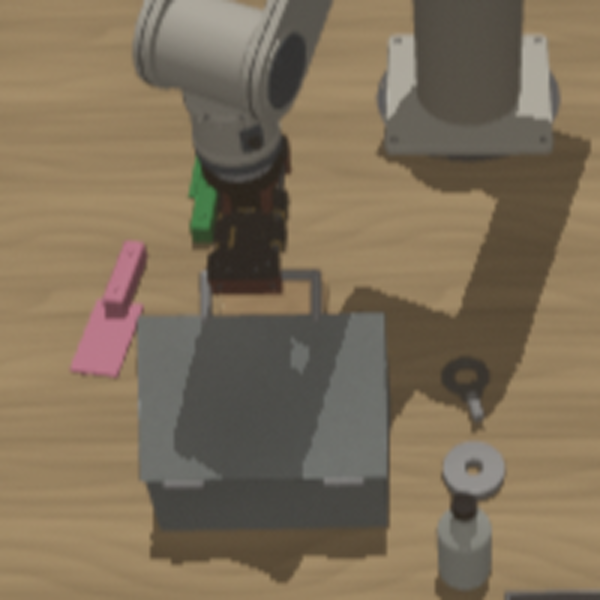

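Lid well up, bar held. Last stretch to ~0.94, then measure.

>>> {"op": "move_arm", "data": {
  "deltas": [
    [255, 0, 0.0065, -0.0075, 0],
    [255, 0, 0.0135, -0.0147, 0],
    [255, 0, 0.021, -0.0215, 0],
    [255, 0, 0.0285, -0.0279, 0],
    [255, 0, 0.034, -0.0318, 0]
  ]
}}

```text
t: 23.4
ee_pos: [538.1, -210.7, 233.6]
orientation: [2.206, 2.236, -0.003]
ft_force: [-9.0, -1.3, 9.4]
width: 11.3
```

>>> {"op": "move_arm", "data": {
  "deltas": [
    [255, 0, 0, 0, 0],
    [255, 0, 0, 0, 0],
    [255, 0, 0, 0, 0]
  ]
}}

```text
t: 23.65
ee_pos: [537.9, -210.7, 233.4]
orientation: [2.206, 2.236, -0.002]
ft_force: [-10.2, -2.3, 12.2]
width: 11.4
```

```bash
python3 - <<'E'
from h import *
from scipy.optimize import brentq
o=get_obs();p=o['ee_pos']
print('th z',brentq(lambda t:arc(t)[1]-p[2],0,1.4),'th x',brentq(lambda t:arc(t,(454.9,68.3))[0]-p[0],0,1.4))
to([456.8,-210.4,67],90.5)
for c in('wrist','top','scene'): 
    im=get_image(c);cv2.imwrite(f'pics/{c}20.png',im)
    print(c,[(round(d['conf'],2),np.round(d['location'],1)) for d in place_of(c,'lid_bar')],[(round(d['conf'],2),np.round(d['location'],1)) for d in place_of(c,'lid_hinge')])
E
```

```text
th z 0.9504276122318843 th x 0.9140557711031373
t 23.65 pos [ 537.9 -210.7  233.4] xang 90.8 tilt [-0.    -0.001 -1.   ] F [-10.2  -2.3  12.2] w 11.4 q [-0.39  0.32  1.71 -0.    1.11 -0.41]
delta [ 0.0016 -0.081   0.1665] roll 0.005
wrist [] [(0.68, array([ 661.5, -214. ,   94.8]))]
top [(0.61, array([ 540.2, -217.2,  267.1]))] [(0.57, array([ 658.3, -204.8,  101.7]))]
scene [(0.6, array([597.9,   3.2,   0.7]))] [(0.89, array([ 660.2, -209.2,  102.8]))]
```

View pics/wrist20.png

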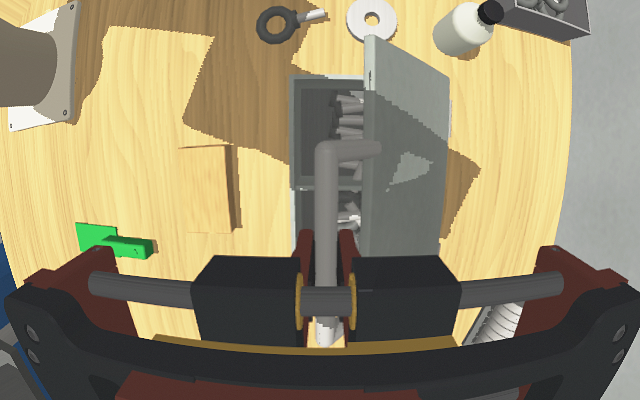

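View pics/scene20.png

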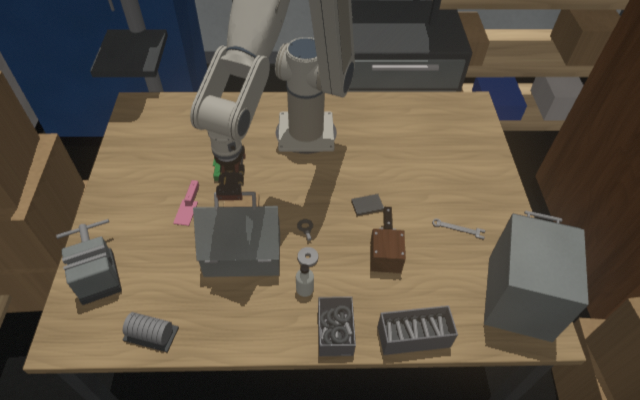

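View pics/top20.png

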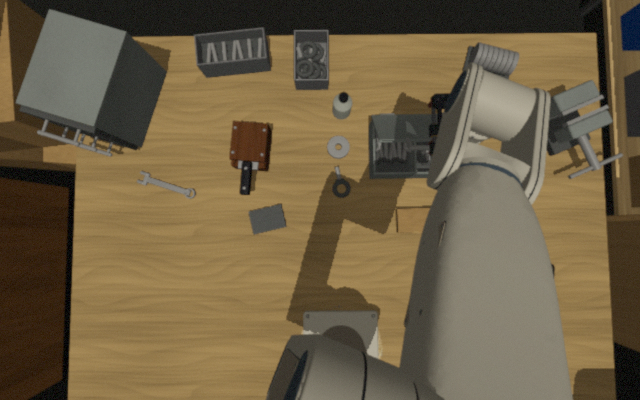

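```bash
python3 - <<'E'
from h import *
from scipy.optimize import least_squares
P=np.array([(454.9,68.3),(459.7,109.4),(476.1,157.7),(503.3,200.4),(537.9,233.4)])
R=np.hypot(205,4)
r=least_squares(lambda s:np.hypot(P[:,0]-s[0],P[:,1]-s[1])-R,[660,64]);print(r.x,r.fun.round(2))
r3=least_squares(lambda s:np.hypot(P[:,0]-s[0],P[:,1]-s[1])-s[2],[660,64,205]);print(r3.x,r3.fun.round(2))
for s in (r.x,r3.x): print((np.arctan2(P[:,1]-s[1],s[0]-P[:,0])-np.arctan2(4,205)).round(3))
im=cv2.imread('pics/wrist20.png'); cv2.imwrite('pics/w20c.png',cv2.resize(im[20:260,270:470],None,fx=4,fy=2.5,interpolation=2))
E
```

```text
[660.37176268  68.61894708] [ 0.43 -0.27 -0.36 -0.01  0.27]
[666.34183437  65.62948541 211.37187253] [ 0.09 -0.15 -0.02  0.16 -0.08]
[-0.021  0.181  0.431  0.679  0.912]
[-0.007  0.189  0.431  0.671  0.898]
```

View pics/w20c.png

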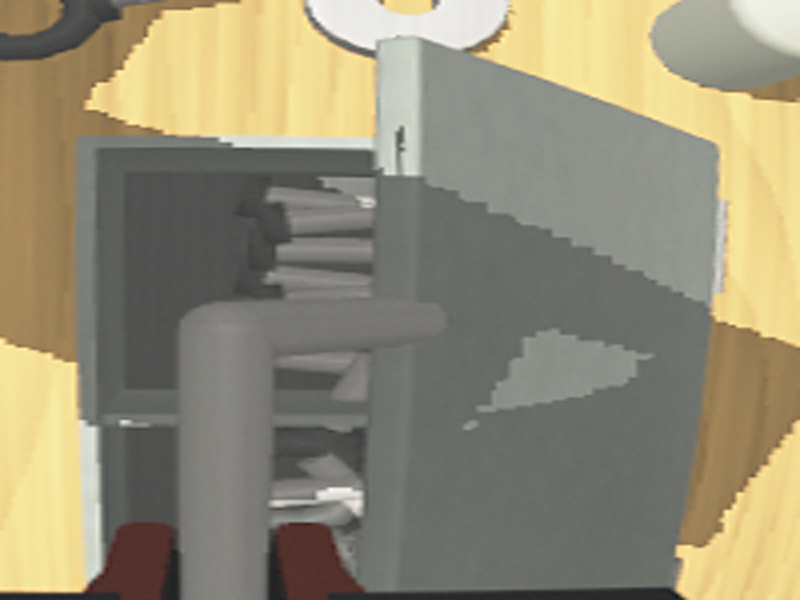

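```bash
cat > fit.py <<'E'
from h import *
from scipy.optimize import least_squares
def fit(o,tf,bf,tr,bc,barpx):
    def model(s):
        th,hx,hy,yb=s; c,sn=np.cos(th),np.sin(th)
        L=lambda u,v,y:[hx-u*c+v*sn,hy+y,100+u*sn+v*c]
        yaw_=np.radians(.5)
        P=np.array([L(166,8,124),L(166,0,124),L(0,8,124),[hx-160,hy+120,100],L(205,4,yb)])
        d=P-[hx,hy,0]; P[:,0]=hx+d[:,0]*np.cos(yaw_)-d[:,1]*np.sin(yaw_);P[:,1]=hy+d[:,1]*np.cos(yaw_)+d[:,0]*np.sin(yaw_)
        return P
    ob=np.array([tf,bf,tr,bc,barpx])
    r=least_squares(lambda s:(wrist_px(model(s),o)-ob).ravel(),[.93,660,-210,30])
    print('theta %.3f'%r.x[0],r.x.round(1),r.fun.round(1).tolist())
    q=least_squares(lambda s:(wrist_px(model([s[0],661,s[1],s[2]]),o)-ob).ravel()[[0,1,2,3,4,5,8,9]],[.93,-210,30]);print('hx=661: %.3f'%q.x[0],q.fun.round(1).tolist())
E
python3 - <<'E'
from fit import *
f=lambda x,y:(270+x/4,20+y/2.5)
o=get_obs()
fit(o,f(423,38),f(378,38),f(718,147),f(78,138),f(225,450))
E
```

```text
theta 0.915 [   0.9  662.  -211.4   32.6] [-0.7, -0.6, -1.3, 1.0, 0.9, -0.9, -0.4, 0.2, 1.5, 0.0]
hx=661: 0.921 [-0.7, -0.6, -1.4, 1.1, 0.1, -0.8, 1.7, 0.0]
```

Image fit gives 0.918 rad and the arc fit ~0.92, so about 0.04 rad is left. The ~15 N push towards the hinge also needs relaxing.

>>> {"op": "move_arm", "data": {
  "deltas": [
    [255, 0, 0.0025, -0.003, 0],
    [255, 0, 0.0052, -0.0063, 0],
    [255, 0, 0.0052, -0.0063, 0],
    [255, 0, 0.0052, -0.0063, 0]
  ]
}}

```text
t: 24.43
ee_pos: [544.0, -210.6, 238.1]
orientation: [2.205, 2.236, -0.0]
ft_force: [-4.2, -3.2, 3.3]
width: 11.1
```

```bash
python3 - <<'E'
from h import *
p=get_obs()['ee_pos']
for s in ((660.4,68.6,.021),(666.3,65.6,.007)): a=np.arctan2(p[2]-s[1],s[0]-p[0])-.0195; print(a.round(3),(a+s[2]).round(3))
to([456.8,-210.4,67],90.5)
im=get_image('wrist');cv2.imwrite('pics/wrist21.png',im)
cv2.imwrite('pics/w21c.png',cv2.resize(im[20:260,270:470],None,fx=4,fy=2.5,interpolation=2))
E
```

```text
0.949 0.97
0.934 0.941
t 24.43 pos [ 544.  -210.6  238.1] xang 90.8 tilt [ 0.001 -0.001 -1.   ] F [-4.2 -3.2  3.3] w 11.1 q [-0.39  0.32  1.69 -0.    1.12 -0.4 ]
delta [ 0.0016 -0.0873  0.171 ] roll 0.005
```

View pics/w21c.png

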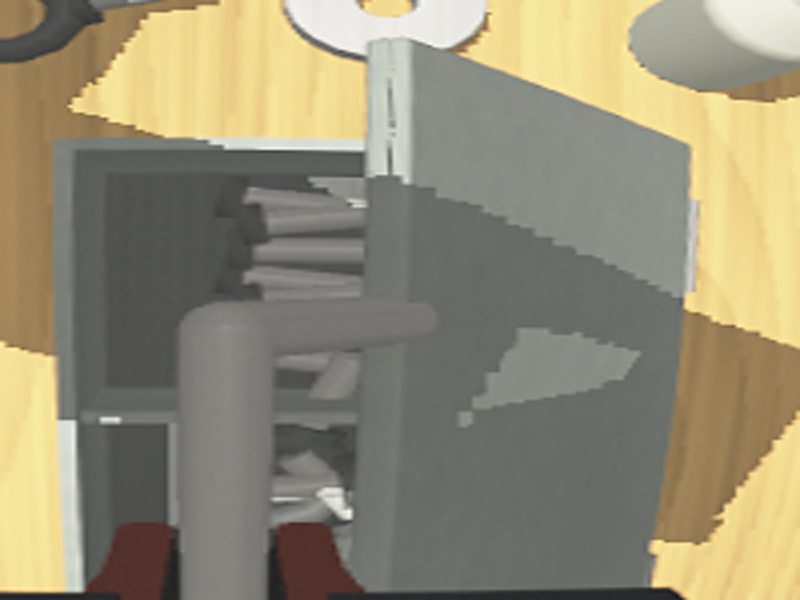

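```bash
python3 - <<'E'
from fit import *
f=lambda x,y:(270+x/4,20+y/2.5)
o=get_obs()
fit(o,f(411,40),f(368,41),f(689,148),f(54,141),f(225,450))
p=[d for d in [(537.9,233.4),(544,238.1)]]
for hx in (660,661,662): print(hx,[ (np.arccos((hx-x)/205.04)-.0195).round(3) for x,z in p])
E
```

```text
theta 0.953 [   1.   661.3 -211.7   33.1] [-0.1, -0.4, -1.4, 0.7, 0.8, -0.9, -0.4, 0.3, 1.2, 0.0]
hx=661: 0.955 [-0.1, -0.3, -1.5, 0.8, 0.6, -0.8, 1.2, 0.0]
660 [np.float64(0.913), np.float64(0.95)]
661 [np.float64(0.907), np.float64(0.944)]
662 [np.float64(0.901), np.float64(0.938)]
```

Image fit now 0.954 rad, arc estimates 0.94–0.97. One small nudge, then a final check.

>>> {"op": "move_arm", "data": {
  "deltas": [
    [255, 0, 0.001, -0.0008, 0],
    [255, 0, 0.001, -0.0008, 0],
    [255, 0, 0.001, -0.0008, 0],
    [255, 0, 0.001, -0.0008, 0],
    [255, 0, 0.001, -0.0008, 0]
  ]
}}

```text
t: 24.9
ee_pos: [544.5, -210.6, 238.4]
orientation: [2.206, 2.236, -0.001]
ft_force: [-3.5, -4.9, 2.2]
width: 11.3
```

```bash
python3 - <<'E'
from h import *
to([456.8,-210.4,67],90.5)
a=get_image('top');s=get_image('scene');w=get_image('wrist')
cv2.imwrite('pics/w22.png',cv2.resize(w[20:260,270:470],None,fx=4,fy=2.5,interpolation=2))
cv2.imwrite('pics/f22.png',np.hstack([cv2.resize(a[80:240,200:360],(400,400),interpolation=2),cv2.resize(s[170:290,180:300],(400,400),interpolation=2)]))
E
```

```text
t 24.90 pos [ 544.5 -210.6  238.4] xang 90.8 tilt [-0.    -0.001 -1.   ] F [-3.5 -4.9  2.2] w 11.3 q [-0.39  0.32  1.69 -0.    1.13 -0.4 ]
delta [ 0.0015 -0.0877  0.1714] roll 0.005
```

View pics/f22.png

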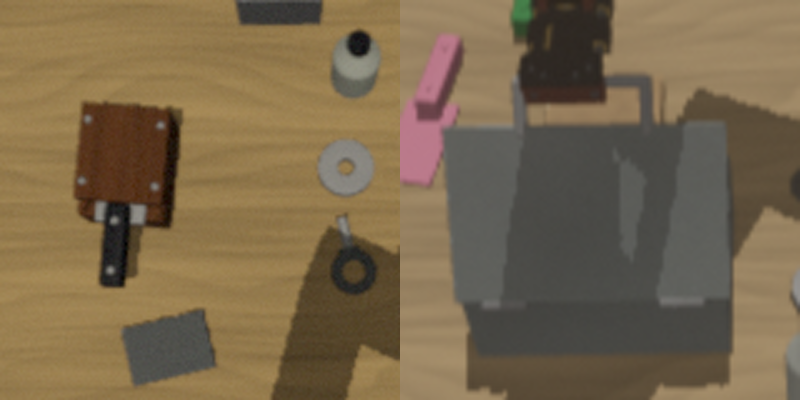

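View pics/w22.png

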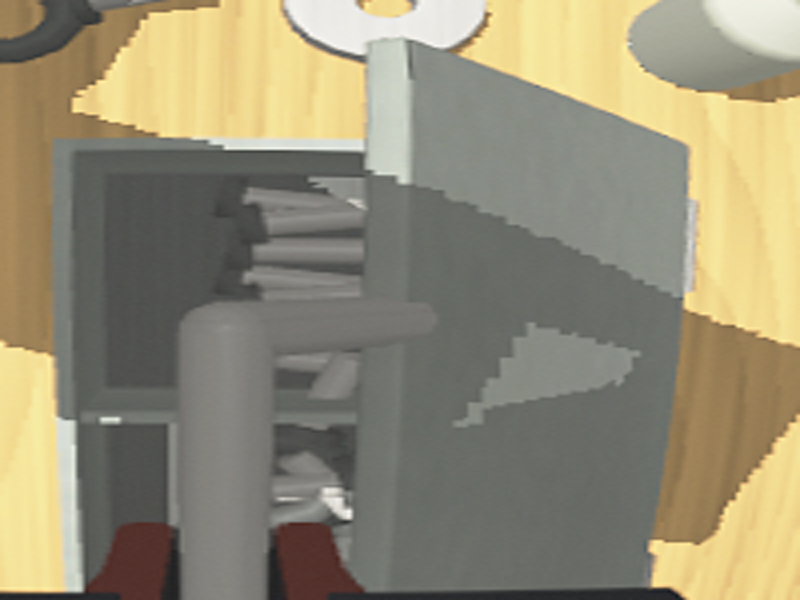

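The scraper is home in the holder (left picture: handle at 115,245 against the wood) and the bystanders are in place. The lid is held still at about 0.956 rad with the bolts visible. Handing in.

```bash
python3 -c "
from workcell import *
print(close_job())"
```

```text
the job is handed in; nothing more can be done
None
```

The scraper is in the holder and released. The box's lid is held open by its bar at about 55°, with the bolts inside in view. I handed the job in at about 25 s of the 72 s allowed.

**Scraper:** I took the black one lying on the lid, not the pink or green look-alike, and slid it blade first into the slot. It stopped on contact with a push of about 8 N. The close-up after letting go showed no gap between the handle and the wood.

**Failed grasps:** The first two tries closed on nothing, just above the handle. A fit to the wrist picture put the fingertips about 21 mm behind the reported TCP, while the interface text says 14 mm ahead. I went lower to allow for it, and the next grasp held. The scraper did not visibly move during the failed tries.

**Lid angle:** My estimates did not quite agree.
- The last image fit gave 0.954 rad. I then nudged the lid about 0.005 rad further without fitting again.
- Estimates from the arm's own positions ranged from 0.94 to 0.97 rad, against the target of 0.96.

At hand-in the wrist force was about 6 N and the grip on the bar was steady at 11 mm.

**Other things on the bench:** In the last pictures everything I could see was where it started. I compared them by eye, not by measurement. The wrench and the full bench were last checked one look earlier, and the arm partly hid the cardboard box and the green look-alike.

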